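# Row up the reagent cartridges under the scanner bridge

### The arm

A 6-joint arm with a two-finger parallel gripper is mounted at the origin on the work surface. World frame = base frame: x ahead of the robot, y to its left, z up, the work surface at z = 0. Lengths are in m, angles in degrees, forces in N, time in s.
With the tool pointing down it reaches from about 0.25 to 0.85 m from the base axis. Payload 12.5 kg.
Tool frame: the origin (TCP) lies midway between the tips of the shut fingers; the grasp point (between the pads) lies 19 mm behind it; z points along the fingers, x is the direction in which the jaws open and shut, and the axes are right-handed (so a half turn about z gives the same grasp; the last joint's range is limited). The gripper opens to 93 mm and grips with 3 to 60 N. Pads are 15 mm wide; open, the fingers measure 128 mm over their backs; the gripper's body (75 mm by 188 mm) begins 65 mm behind the grasp point.
Start: joints at [-70.737, 20.094, 94.641, -0, 65.266, -4.847], TCP at [0.225, -0.502, 0.219] pointing down, gripper open.
Joint ranges: [-157.81, 157.81], [-45, 120.19], [0.68, 151.7], [-89.99, 269.99], [4.06, 180], [-164.3, 164.3]. Speed limits (degrees/s): [127.2, 127.2, 159.86, 180, 180, 180].

### API

Orientations are given as a 3x3 rotation matrix whose columns are the frame's x, y, z axes.
In Python, from plant import robot gives the robot as it stands.
- The arm moves only by the shell command python3 -m handwheel 'ROWS'. ROWS is JSON, a list of rows, each an object of numbers: "gripper": the closure, from -1 (fully open) to 1 (shut); "x", "y", "z": the shift along the world's x, y, z in cm; "wx", "wy", "wz": the turn, a rotation vector about the world's x, y, z in degrees. In form: [{"gripper": .., "x": .., "y": .., "z": .., "wx": .., "wy": .., "wz": ..}, ...]. A call has exactly 8 rows; each row shifts and turns the pose as measured when the row begins; what a row does not reach is not made up. A row lasts 1/8 s, in which the tool goes at most 62.5 mm and 10.7 degrees, less where a joint would pass 70% of its speed; a pose out of reach is approached as far as the arm can. A call with a gripper value outside its range is refused whole. The fingers move at their own pace and stop on an object; the grip force is fixed at half the most. Time passes only in rows, so rows that do not move let the fingers close, or fill a call up. It gives the time, the measured TCP pose, the force and the opening at its end, in the units of the state.
- robot.state(): the state, without advancing time (a new reading comes with each control period).
- robot.camera(name): name is "scene" or "top" or "wrist"; returns the picture (400x640x3 uint8, red, green, blue); there is no depth.
- robot.get_calibration(name): a dict with "intrinsics" (3x3 intrinsics, pixels), "dist_coeffs" ([k1, k2, p1, p2, k3] as OpenCV has them; the pictures are not rectified), "R" (3x3) and "t" (3): a world point X has camera coordinates R X + t. Camera axes: x right, y down, z forward; pixel columns grow to the right and rows downward; lengths in m; the calibration is good to about 2 mm. A picture is of the moment at which its call begins: read the wrist's pose just before it. get_calibration takes no time and is no camera call; for the wrist camera it gives the pose at the moment of the call.
- robot.close_job(): hands the job in, once; it reports no verdict.
Trained networks look in the newest picture that a camera, given by its name, has taken for a name from the list of things; names that differ only in an ending like _2 or _b are one class to them, and where a whole thing is asked for, a point or a joint stands for the part that bears it (a point fixed in the world has none). Each returns a list of dicts, best first, with "p" (0 to 1); they miss things now and then, are a little off and sometimes report something else, mostly with a low value. They report only what shows in the picture. A call takes as long as a camera call.
- robot.search_frame(camera, query): "point" ([x, y, z] in m, in the coordinates of the camera as it stood for that picture, good to about 4 mm: the middle of the surface that is visible of it).
- robot.regions_of(camera, query): "pixels" (400x640 bool, what is visible of it).
- robot.landmark_of(camera, query): "point" ([x, y, z] in m, in the coordinates of the camera as it stood for that picture, good to about 4 mm: a listed point, or the origin of a listed thing).
The state is a dict: "time_s": time; "qpos": joint angles; "qvel": joint speeds; "joint_torque": joint torques, N m; "eef_pos": TCP position; "orientation": TCP orientation; "force": force on the tool from outside, world axes, zero at the start; "moment": the same for the moment, N m; "width": opening from 0.0 (shut) to 1.0 (fully open).
Only numpy, scipy, OpenCV 4.12 (cv2) and the standard library are available. Lean on these libraries where they do the work, as an engineer would, in place of code of your own. Each camera call takes 0.05 s, during which the arm holds its last target.

### The job

Slide the three blue reagent cartridges on the scanner deck into one square, closed row: side by side without gaps against the left guide fence, and pushed in under the bridge until they are all level against the green bar and the bar is pressed fully home. Nudge them gently along the deck (their thin walls crack if squeezed or shoved hard), never lifting or tipping them, and leave the grey cartridge, the bottles and the beaker where they stand.

Things in the scene. Friction and masses are not known exactly. Their poses are not given: they have to be found in the camera images.
- station: Light grey scanner loading deck, fixed to the counter: plate 300 (x) x 235 (y) x 10 mm thick. Origin at counter level; the plate spans x -150..150, y -130..105 mm, top at z 10. x points in the loading direction (away from the robot), y to the left, z up.
- fence_mid (a point): middle of the aluminium guide fence on the deck's left, at the top edge of its inner face (deck x -5, y +80, z 22 mm). The fence runs along the deck's x from -140 to 130, 10 mm thick, 12 mm high above the plate. The row closes up against its inner face.
- bridge_front (a point): middle of the lower front edge of the solid scanner bridge (deck x 42, y -5, z 55). The bridge is 30 mm deep (x 42..72), underside 45 mm above the plate, top at z 125, posts at deck y 92..104 and -114..-102. An upright gripper bumps it before a cartridge is home: lean the tool back 30 to 45 degrees, tip leading.
- bar (a joint): green seating bar across the deck beyond the bridge, 150 mm wide (deck y -85..65), top at z 32: a slide along x, no spring; 0 untouched, 0.006 m fully home. It yields at 1.5 N, then is rigid; stays as left. Its stop is set anew each time: with bar home, cartridge rear ends (robot side) lie at deck x 38..50 mm; where is not reported, feel for it.
- cart_a: blue reagent cartridge with white lid and two yellow round caps: a block 70 long (its x) x 34 wide (its y) x 35 mm high, upright corners rounded to 5 mm, about 80 g; origin at the centre of its underside, z up. Starts on the deck before the bridge, within 12 degrees of parallel to the fence. Their order in the row is free.
- cart_b: blue reagent cartridge with white lid and two red round caps: a block 70 long (its x) x 34 wide (its y) x 35 mm high, upright corners rounded to 5 mm, about 80 g; origin at the centre of its underside, z up. Starts on the deck before the bridge, within 12 degrees of parallel to the fence. Their order in the row is free.
- cart_c: blue reagent cartridge with white lid and two green round caps: a block 70 long (its x) x 34 wide (its y) x 35 mm high, upright corners rounded to 5 mm, about 80 g; origin at the centre of its underside, z up. Starts on the deck before the bridge, within 12 degrees of parallel to the fence. Their order in the row is free.
- spare: bystander: grey spent cartridge with black caps, 70 x 34 x 35 mm, standing on the counter just to the right of the deck; origin at the centre of its underside. Stays there.
- red_bottle: bystander: small dropper bottle, red cap, 20 mm diameter, 53 mm high, standing on the deck near its right edge in front of the right bridge post; origin at the centre of its underside.
- yellow_bottle: bystander: small dropper bottle, yellow cap, 26 mm diameter, 53 mm high, standing on the counter to the left of the deck; origin at the centre of its underside.
- beaker: bystander: clear beaker with blue sticks, 72 mm diameter, 85 mm high (sticks to 150); origin at the centre of its underside.
- wash_bottle: bystander: white wash bottle with blue cap, 72 mm diameter, 170 mm high; origin at the centre of its underside.

How it is judged:
By the outcome, as a careful person would: the job done as asked, in the order asked, and still so for the second after the job is handed in, with the robot touching nothing.
It also fails if it takes over 70 s, if anything falls off the work surface, if the arm or the gripper's body presses on something with over 40 N, if the wrist force passes 120 N, or if a joint passes its speed limit or range.

## Working session

There is one attempt and no reset: what is moved stays moved. The work goes in short steps, Python scripts to look and compute and a shell command to move; the robot and the scene stay as the last step left them, time stands still between calls to the robot, and variables do not carry over. Pictures are saved under pics/ and viewed, and the job is handed in when it is done.

```bash
ls -la; mkdir -p pics
python3 - <<'E'
from plant import robot
import cv2, numpy as np
s=robot.state(); print(s['time_s'],s['eef_pos'],s['orientation'],s['force'],s['width'])
for n in ['scene','top','wrist']:
    im=robot.camera(n); cv2.imwrite(f'pics/{n}0.png',im[...,::-1])
    c=robot.get_calibration(n); print(n,c)
print(robot.state()['time_s'])
E
```

```text
total 12
drwxr-xr-x  3 agent agent 4096 Dec  6 18:19 .
drwxr-xr-x 23 root  root  4096 Dec  6 18:19 ..
drwxr-xr-x  2 agent agent 4096 Dec  6 18:19 pics
0.0 [ 0.22457184 -0.50168879  0.21809785] [[ 4.08464231e-01 -9.12774247e-01 -3.82335588e-04]
 [-9.12773590e-01 -4.08464397e-01  1.09937071e-03]
 [-1.15964775e-03 -1.00067786e-04 -9.99999323e-01]] [0.25937575 0.02819086 0.67647552] 0.996963959047468
scene {'intrinsics': array([[408.79922965,   0.        , 323.1514929 ],
       [  0.        , 408.79922965, 202.64713282],
       [  0.        ,   0.        ,   1.        ]]), 'dist_coeffs': array([-0.04771405,  0.        ,  0.        ,  0.        ,  0.        ]), 'R': array([[ 0.55332605,  0.83277043,  0.01799135],
       [ 0.6166438 , -0.39501108, -0.68096745],
       [-0.55998278,  0.38789128, -0.73209264]]), 't': array([-0.2966911 , -0.31061232,  1.60279804])}
top {'intrinsics': array([[503.99016836,   0.        , 319.10857395],
       [  0.        , 503.99016836, 194.66665693],
       [  0.        ,   0.        ,   1.        ]]), 'dist_coeffs': array([-0.09477869,  0.        ,  0.        ,  0.        ,  0.        ]), 'R': array([[-0.01894373, -0.9996392 , -0.01904235],
       [-0.98119691,  0.02224641, -0.19172305],
       [ 0.1920775 ,  0.01505235, -0.98126432]]), 't': array([0.00968801, 0.58727614, 1.35370592])}
wrist {'intrinsics': array([[292.23071261,   0.        , 316.49763005],
       [  0.        , 292.23071261, 195.53319567],
       [  0.        ,   0.        ,   1.        ]]), 'dist_coeffs': array([-0.02746973,  0.        ,  0.        ,  0.        ,  0.        ]), 'R': array([[ 4.08742761e-01, -9.12649471e-01,  5.45776664e-04],
       [-8.84607376e-01, -3.96036476e-01,  2.46221241e-01],
       [-2.24497538e-01, -1.01123948e-01, -9.69213497e-01]]), 't': array([-0.54915634, -0.02865037,  0.38850704])}
0.15
```

View pics/top0.png

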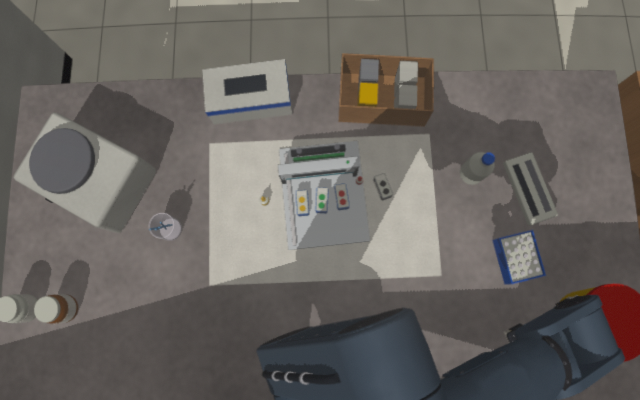

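View pics/scene0.png

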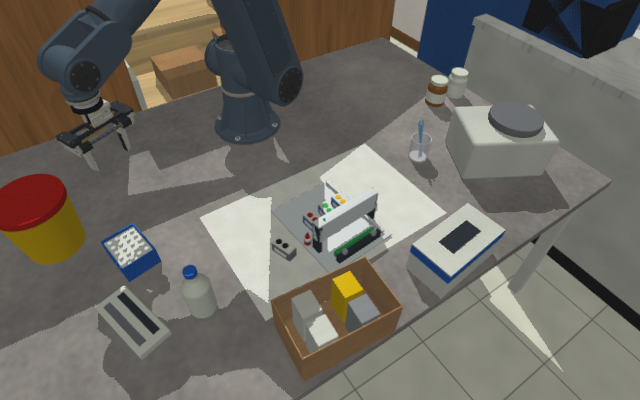

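View pics/wrist0.png

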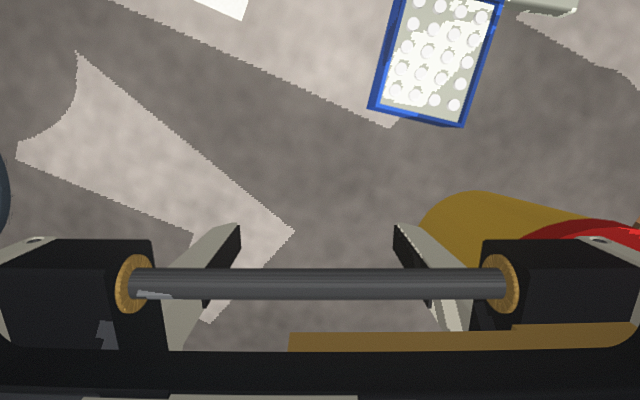

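The top picture shows the deck around (325,200). The carts stand in front of the bridge: yellow caps (302,203), green (322,200), red (342,196). The bridge is at (320,160), the red bottle at (359,180) and the grey spare at (383,186). Next I'll locate them numerically.

```bash
cat > h.py <<'E'
from plant import robot
import cv2, numpy as np
def w(cam,p,cal=None):
    c=cal or robot.get_calibration(cam); return c['R'].T@(np.array(p)-c['t'])
def ray(c,px,z):
    u=cv2.undistortPoints(np.array([[px]],float),c['intrinsics'],c['dist_coeffs'])[0,0]
    d=c['R'].T@np.array([u[0],u[1],1.]); o=-c['R'].T@c['t']
    return o+d*(z-o[2])/d[2]
def proj(c,X):
    return cv2.projectPoints(np.array(X,float).reshape(-1,3),cv2.Rodrigues(c['R'])[0],c['t'],c['intrinsics'],c['dist_coeffs'])[0].reshape(-1,2)
E
python3 - <<'E'
from h import *
im=robot.camera('top')
cv2.imwrite('pics/topzoom.png',cv2.resize(im[120:270,240:420,::-1],None,fx=4,fy=4,interpolation=cv2.INTER_CUBIC))
for n in ['station','fence_mid','bridge_front','cart_a','cart_b','cart_c','spare','red_bottle','bar']:
    for d in robot.landmark_of('top',n)[:3]: print(n,round(d['p'],2),w('top',d['point']).round(4))
print(robot.state()['time_s'])
E
```

```text
station 0.97 [6.005e-01 7.000e-04 3.000e-04]
fence_mid 0.85 [0.5896 0.0699 0.0176]
fence_mid 0.62 [ 0.5753 -0.0066  0.0096]
bridge_front 0.65 [ 0.6428 -0.0019  0.0549]
cart_a 0.73 [ 0.5758 -0.0099  0.0116]
cart_a 0.69 [ 0.5825 -0.0652  0.0073]
cart_a 0.56 [0.5751 0.0509 0.0072]
cart_b 0.73 [ 0.5758 -0.0099  0.0116]
cart_b 0.69 [ 0.5825 -0.0652  0.0073]
cart_b 0.56 [0.5751 0.0509 0.0072]
cart_c 0.73 [ 0.5758 -0.0099  0.0116]
cart_c 0.69 [ 0.5825 -0.0652  0.0073]
cart_c 0.56 [0.5751 0.0509 0.0072]
spare 0.64 [ 0.6149 -0.181  -0.0039]
red_bottle 0.56 [ 0.6334 -0.1212  0.0108]Traceback (most recent call last):
  File "<stdin>", line 5, in <module>
ValueError: it knows: beaker, bridge_front, cart, fence_mid, red_bottle, spare, station, wash_bottle, yellow_bottle
```

View pics/topzoom.png

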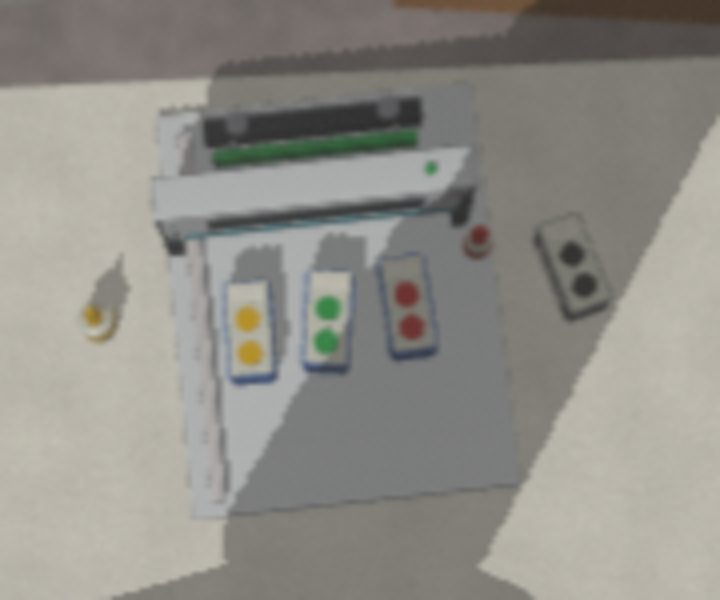

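```bash
python3 -m handwheel '[{"gripper":1,"x":1.5,"y":3,"z":0.5,"wz":10},{"gripper":1,"x":1.5,"y":3,"z":0.5,"wz":10},{"gripper":1,"x":1.5,"y":3,"z":0.5,"wz":10},{"gripper":1,"x":1.5,"y":3,"z":0.5,"wz":10},{"gripper":1,"x":1.5,"y":3,"z":0,"wz":10},{"gripper":1,"x":1.5,"y":3,"z":0,"wz":10},{"gripper":1,"x":1.5,"y":3,"z":0,"wz":10},{"gripper":1,"x":1.5,"y":3,"z":0,"wz":10}]'
```

```text
validation failed for argument at $[0]...
```

```bash
python3 -m handwheel '[{"gripper":1,"x":1.5,"y":3,"z":0.5,"wx":0,"wy":0,"wz":10},{"gripper":1,"x":1.5,"y":3,"z":0.5,"wx":0,"wy":0,"wz":10},{"gripper":1,"x":1.5,"y":3,"z":0.5,"wx":0,"wy":0,"wz":10},{"gripper":1,"x":1.5,"y":3,"z":0.5,"wx":0,"wy":0,"wz":10},{"gripper":1,"x":1.5,"y":3,"z":0,"wx":0,"wy":0,"wz":10},{"gripper":1,"x":1.5,"y":3,"z":0,"wx":0,"wy":0,"wz":10},{"gripper":1,"x":1.5,"y":3,"z":0,"wx":0,"wy":0,"wz":10},{"gripper":1,"x":1.5,"y":3,"z":0,"wx":0,"wy":0,"wz":10}]'
```

```text
time_s: 1.6
eef_pos: [0.3468, -0.256, 0.2395]
orientation: [[0.959, 0.283, 0.002], [0.283, -0.959, -0.001], [0.001, 0.001, -1.0]]
force: [-0.3, -0.1, -0.2]
width: 0.189
```

```bash
python3 -m handwheel '[{"gripper":1,"x":1.5,"y":2.8,"z":0,"wx":0,"wy":0,"wz":10},{"gripper":1,"x":1.5,"y":2.8,"z":0,"wx":0,"wy":0,"wz":10},{"gripper":1,"x":1.5,"y":2.8,"z":0,"wx":0,"wy":0,"wz":10},{"gripper":1,"x":1.5,"y":2.8,"z":0,"wx":0,"wy":0,"wz":10},{"gripper":1,"x":1.5,"y":2.8,"z":0,"wx":0,"wy":0,"wz":10},{"gripper":1,"x":1.5,"y":2.8,"z":0,"wx":0,"wy":0,"wz":10},{"gripper":1,"x":1,"y":2.8,"z":0,"wx":0,"wy":0,"wz":10},{"gripper":1,"x":1,"y":2.8,"z":0,"wx":0,"wy":0,"wz":10}]'
python3 -m handwheel '[{"gripper":1,"x":1,"y":0,"z":0,"wx":1,"wy":-10,"wz":0},{"gripper":1,"x":1,"y":0,"z":0,"wx":1,"wy":-10,"wz":0},{"gripper":1,"x":1,"y":0,"z":0,"wx":1,"wy":-10,"wz":0},{"gripper":1,"x":1,"y":0,"z":0,"wx":1,"wy":-10,"wz":0},{"gripper":1,"x":0,"y":0,"z":0,"wx":0,"wy":0,"wz":0},{"gripper":1,"x":0,"y":0,"z":0,"wx":0,"wy":0,"wz":0},{"gripper":1,"x":0,"y":0,"z":0,"wx":0,"wy":0,"wz":0},{"gripper":1,"x":0,"y":0,"z":0,"wx":0,"wy":0,"wz":0}]'
python3 - <<'E'
from h import *
s=robot.state(); im=robot.camera('wrist'); cv2.imwrite('pics/w1.png',im[...,::-1]); print(s['qpos'],s['force'])
E
```

```text
time_s: 2.6
eef_pos: [0.4603, -0.024, 0.2406]
orientation: [[-0.16, 0.987, 0.004], [0.987, 0.16, 0.002], [0.002, 0.004, -1.0]]
force: [0.4, 0.3, -0.4]
width: 0.003
time_s: 3.6
eef_pos: [0.5003, -0.0169, 0.2424]
orientation: [[-0.167, 0.779, 0.604], [0.986, 0.149, 0.081], [-0.027, 0.609, -0.793]]
force: [0.5, -0.3, 0.7]
width: 0.005
[ -14.70919702   -0.50646368  125.35161683   35.13781928   23.69318388
 -143.39950636] [ 0.50023559 -0.26421748  0.68569902]
```

View pics/w1.png

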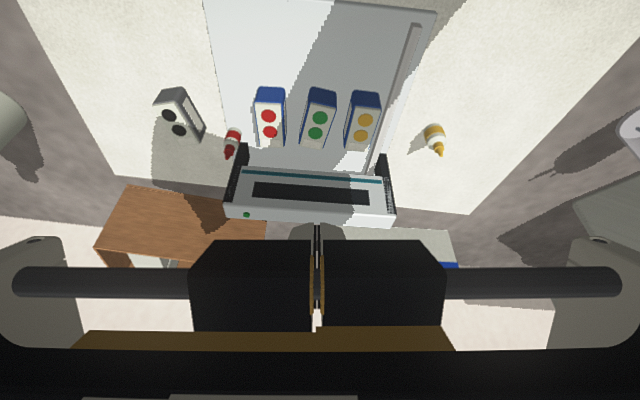

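The wrist picture is upside-down, with the robot side at the top. It shows red caps at (269,123), green (318,125), yellow (363,130). The fence runs along the right from (420,25) to (375,170), the bridge is at (310,195), the red bottle at (232,145) and the spare at (175,115). Now I'll measure.

```bash
cat > m.py <<'E'
from h import *
rngs={'a':((20,120,90),(32,255,255)),'c':((45,120,60),(75,255,255)),'b':((0,140,80),(5,255,255))}
def caps(im,cam,cal,box=None,z=0.047):
    hsv=cv2.cvtColor(im,cv2.COLOR_RGB2HSV); out={}
    for k,(lo,hi) in rngs.items():
        m=cv2.inRange(hsv,lo,hi)
        if k=='b': m|=cv2.inRange(hsv,(174,140,80),(180,255,255))
        n,l,st,ce=cv2.connectedComponentsWithStats(m)
        r=[]
        for i in range(1,n):
            if st[i,4]<12: continue
            p=ray(cal,ce[i],z)
            if 0.45<p[0]<0.78 and -0.16<p[1]<0.12: r.append((st[i,4],ce[i].round(1),p[:2].round(4)))
        out[k]=sorted(r,key=lambda t:-t[0])[:4]
    return out
E
python3 - <<'E'
from m import *
for cam in ['wrist','top']:
    cal=robot.get_calibration(cam); im=robot.camera(cam)
    o=caps(im,cam,cal)
    for k in o:
        for t in o[k]: print(cam,k,*t)
    if cam=='wrist':
        cv2.imwrite('pics/w1z.png',cv2.resize(im[0:230,180:460,::-1],None,fx=2.8,fy=2.6,interpolation=cv2.INTER_CUBIC))
        for n in ['station','fence_mid','bridge_front','cart','red_bottle']:
            for d in robot.landmark_of(cam,n)[:3]: print(n,round(d['p'],2),w(cam,d['point'],cal).round(4))
E
```

```text
wrist a 141 [364.9 119.7] [0.5511 0.045 ]
wrist a 124 [360.3 135.4] [0.5751 0.0464]
wrist c 133 [319.6 117.5] [ 0.5582 -0.0081]
wrist c 114 [315. 133.] [ 0.5821 -0.0097]
wrist b 137 [268.2 115.6] [ 0.5668 -0.0682]
wrist b 114 [269.9 131.6] [ 0.5906 -0.0653]
wrist b 92 [228.7 150.9] [ 0.6342 -0.1185]
wrist b 83 [233.6 134.7] [ 0.6044 -0.1105]
station 0.82 [ 0.5963  0.006  -0.004 ]
fence_mid 0.72 [0.5822 0.0808 0.0214]
fence_mid 0.52 [ 0.5758 -0.0094  0.0061]
cart 0.85 [ 0.5755 -0.0099  0.0079]
cart 0.72 [0.5692 0.0459 0.0075]
cart 0.72 [ 0.5869 -0.0615  0.012 ]
red_bottle 0.81 [ 0.632  -0.1197  0.0126]
red_bottle 0.54 [ 0.5775 -0.0098  0.0065]
top a 21 [301.5 199.3] [0.577  0.0475]
top a 21 [302. 208.] [0.5523 0.0464]
top b 18 [341.2 193.1] [ 0.5924 -0.0646]
top b 16 [342.5 201.5] [ 0.5682 -0.0677]
```

View pics/w1z.png

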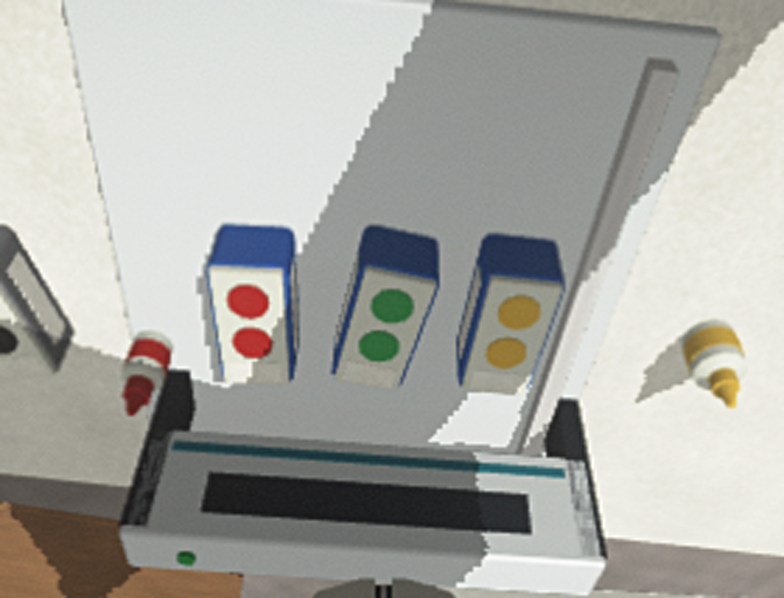

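Run:
```python
from m import *
from scipy.optimize import least_squares
cal=robot.get_calibration('wrist')
Z=lambda p:(180+p[0]/2.8-0.3,p[1]/2.6-0.3)
F=[((718,33),(-150,105,10)),((650,62),(-140,80,22)),((676,68),(-140,90,22))]
# top camera zoom (x4 crop 240,120)
T=lambda p:(240+p[0]/4-.4,120+p[1]/4-.4)
ct=robot.get_calibration('top')
G=[((194,517),(-150,105,10)),((520,485),(-150,-130,10)),((471,88),(105,-130,10))]
def pr(c,X,v):
    x,y,a=v; X=np.array(X)/1e3; R=np.array([[np.cos(a),-np.sin(a)],[np.sin(a),np.cos(a)]])
    q=R@X[:2]+[x,y]; return proj(c,[q[0],q[1],X[2]])[0]
def f(v,s=1): return np.concatenate([pr(cal,X,v)-Z(p) for p,X in F]+[ (pr(ct,X,v)-T(p))*2 for p,X in G])
r=least_squares(f,[.6,0,.09]); print(r.x[:2].round(4),np.degrees(r.x[2]).round(2),r.fun.round(1))
im=robot.camera('wrist').copy()
v=r.x
def line(im,c,P,col):
    q=[pr(c,p,v) for p in P]
    for a,b in zip(q,q[1:]): cv2.line(im,tuple(int(round(8*t)) for t in a),tuple(int(round(8*t)) for t in b),col,1,cv2.LINE_AA,3)
t=robot.camera('top').copy()
for i,c in ((im,cal),(t,ct)):
    line(i,c,[(-150,105,10),(-150,-130,10),(105,-130,10)],(255,0,255))
    line(i,c,[(-140,80,22),(130,80,22)],(255,128,0))
    line(i,c,[(42,-114,125),(42,104,125),(72,104,125),(72,-114,125),(42,-114,125)],(255,0,0))
    line(i,c,[(42,-102,10),(42,-102,55),(42,92,55),(42,92,10)],(0,0,255))
cv2.imwrite('pics/o1.png',cv2.resize(im[0:230,180:460,::-1],None,fx=2.8,fy=2.6,interpolation=cv2.INTER_CUBIC))
cv2.imwrite('pics/o2.png',cv2.resize(t[120:270,240:420,::-1],None,fx=4,fy=4,interpolation=cv2.INTER_CUBIC))
```

```text
[0.6021 0.0041] 8.05 [-0.2  0.7 -1.5  3.8 -0.8  2.   1.6  1.9  1.7 -8.6 -4.7 19.3]
```

View pics/o1.png

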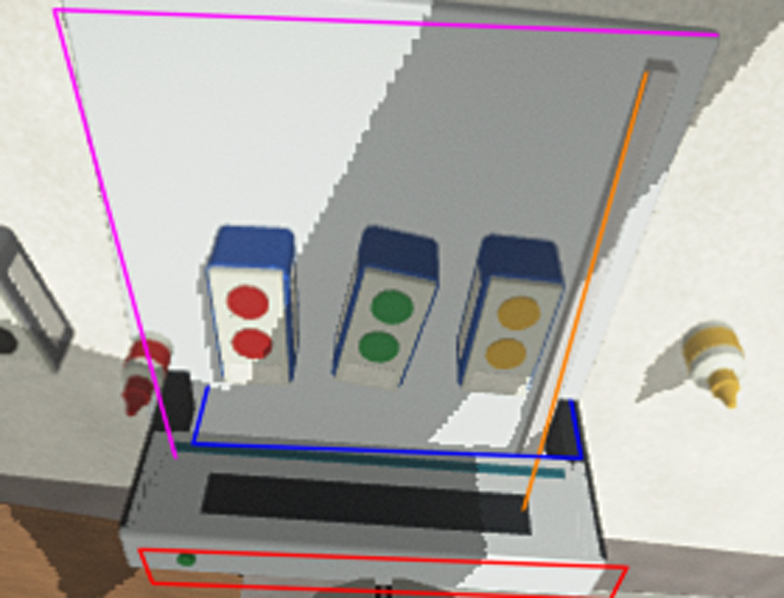

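View pics/o2.png

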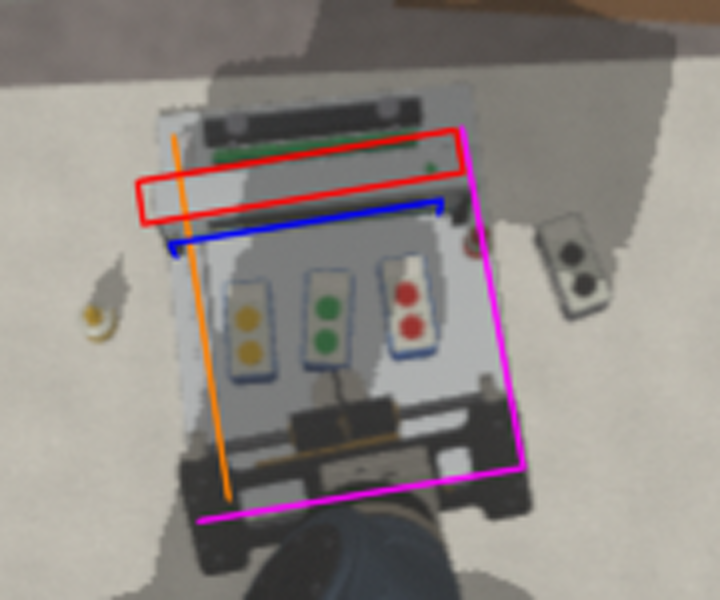

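```bash
cat >> m.py <<'E'
def pr(c,X,v):
    x,y,a=v; X=np.array(X)/1e3; R=np.array([[np.cos(a),-np.sin(a)],[np.sin(a),np.cos(a)]])
    q=R@X[:2]+[x,y]; return proj(c,[q[0],q[1],X[2]])[0]
def todeck(v,p):
    d=np.array(p)[:2]-v[:2]; c,s=np.cos(v[2]),np.sin(v[2]); return np.array([c*d[0]+s*d[1],-s*d[0]+c*d[1]])*1e3
def toworld(v,p):
    c,s=np.cos(v[2]),np.sin(v[2]); p=np.array(p)/1e3; return np.array([c*p[0]-s*p[1],s*p[0]+c*p[1]])+v[:2]
def line(im,c,v,P,col):
    q=[pr(c,p,v) for p in P]
    for a,b in zip(q,q[1:]): cv2.line(im,tuple(int(round(8*t)) for t in a),tuple(int(round(8*t)) for t in b),col,1,cv2.LINE_AA,3)
def draw(i,c,v):
    line(i,c,v,[(-150,105,10),(-150,-130,10),(150,-130,10),(150,105,10)],(255,0,255))
    line(i,c,v,[(-140,80,22),(130,80,22)],(255,128,0))
    line(i,c,v,[(42,-114,125),(42,104,125),(72,104,125),(72,-114,125),(42,-114,125)],(255,0,0))
    line(i,c,v,[(42,-102,10),(42,-102,55),(42,92,55),(42,92,10)],(0,0,255))
E
python3 - <<'E'
from m import *
from scipy.optimize import least_squares
cal=robot.get_calibration('wrist')
Z=lambda p:(180+p[0]/2.8-0.3,p[1]/2.6-0.3)
F=[((718,33),(-150,105,10)),((650,62),(-140,80,22)),((676,68),(-140,90,22)),((122,530),(72,-114,125)),((606,558),(72,104,125))]
T=lambda p:(240+p[0]/4-.4,120+p[1]/4-.4)
ct=robot.get_calibration('top')
G=[((194,517),(-150,105,10)),((520,485),(-150,-130,10)),((471,88),(150,-130,10)),((157,112),(150,105,10))]
def fw(v): return np.concatenate([pr(cal,X,v)-Z(p) for p,X in F])
def ft(v): return np.concatenate([(pr(ct,X,v)-T(p)) for p,X in G])
for f in (fw,ft,lambda v:np.concatenate([fw(v),2*ft(v)])):
    r=least_squares(f,[.6,0,.09]); print(r.x[:2].round(4),np.degrees(r.x[2]).round(2),r.fun.round(1))
    if f is fw: vw=r.x
v=r.x; np.save('deck.npy',v)
im=robot.camera('wrist').copy(); t=robot.camera('top').copy()
draw(im,cal,vw);draw(t,ct,v)
cv2.imwrite('pics/o3.png',cv2.resize(im[0:230,180:460,::-1],None,fx=2.8,fy=2.6,interpolation=cv2.INTER_CUBIC))
cv2.imwrite('pics/o4.png',cv2.resize(t[120:270,240:420,::-1],None,fx=4,fy=4,interpolation=cv2.INTER_CUBIC))
for k,a,b in (('a',(.5511,.045),(.5751,.0464)),('c',(.5582,-.0081),(.5821,-.0097)),('b',(.5668,-.0682),(.5906,-.0653))):
    for vv in (vw,v):
        A,B=todeck(vv,a),todeck(vv,b); print(k,((A+B)/2).round(1),'yaw',np.degrees(np.arctan2(*(B-A)[::-1])).round(1))
E
```

```text
[ 0.5924 -0.0048] 4.45 [ 2.8 -3.7  1.2 -2.1  1.8 -3.2 -1.2 12.2 -7.  13.8]
[ 0.5981 -0.0018] 4.45 [-0.7  0.5  0.1  0.3  0.6 -1.3 -0.   0.5]
[ 0.5944 -0.0033] 4.81 [ 2.6 -2.   1.1 -0.3  1.7 -1.5  0.6 13.6 -6.  14.5  0.4  3.9  2.   2.5
  1.6 -0.8  0.4  3.8]
a [-25.3  52.7] yaw -1.1
a [-27.1  51.5] yaw -1.5
c [-22.5  -2.3] yaw -8.3
c [-24.7  -3.5] yaw -8.6
b [-18.5 -60.7] yaw 2.5
b [-21.  -61.9] yaw 2.1
```

View pics/o3.png

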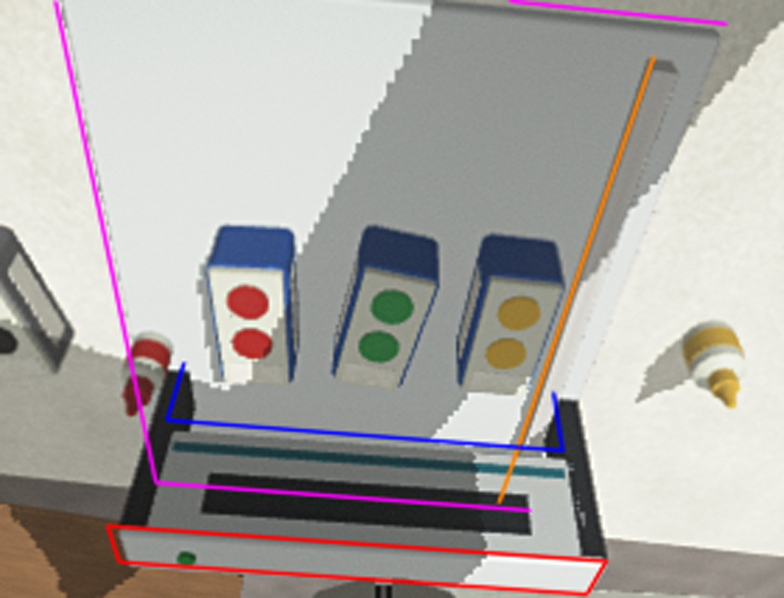

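View pics/o4.png

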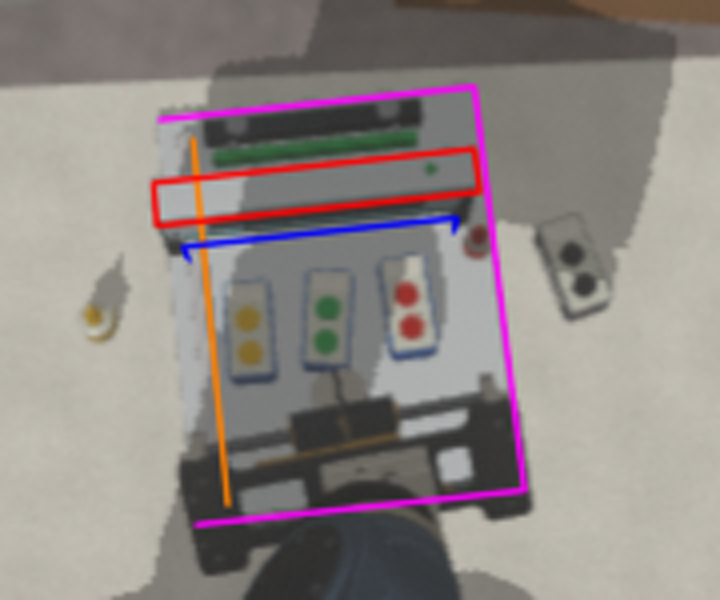

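Run:
```python
from m import *
from scipy.optimize import least_squares
cal=robot.get_calibration('wrist')
Z=lambda p:(180+p[0]/2.8-0.3,p[1]/2.6-0.3)
F=[((718,33),(-150,105,10)),((650,62),(-140,80,22)),((676,68),(-140,90,22)),((122,528),(42,-114,125)),((606,558),(42,104,125))]
T=lambda p:(240+p[0]/4-.4,120+p[1]/4-.4)
ct=robot.get_calibration('top')
G=[((194,517),(-150,105,10)),((520,485),(-150,-130,10)),((471,88),(150,-130,10)),((157,112),(150,105,10))]
def fw(v): return np.concatenate([pr(cal,X,v)-Z(p) for p,X in F])
def ft(v): return np.concatenate([(pr(ct,X,v)-T(p)) for p,X in G])
for f in (fw,ft,lambda v:np.concatenate([fw(v),2*ft(v)])):
    r=least_squares(f,[.6,0,.09]); print(r.x[:2].round(4),np.degrees(r.x[2]).round(2),r.fun.round(1))
    if f is fw: vw=r.x
v=r.x; np.save('deck.npy',v)
im=robot.camera('wrist').copy()
draw(im,cal,v)
cv2.imwrite('pics/o5.png',cv2.resize(im[0:230,180:460,::-1],None,fx=2.8,fy=2.6,interpolation=cv2.INTER_CUBIC))
for k,a,b in (('a',(.5511,.045),(.5751,.0464)),('c',(.5582,-.0081),(.5821,-.0097)),('b',(.5668,-.0682),(.5906,-.0653))):
    for vv in (vw,v):
        A,B=todeck(vv,a),todeck(vv,b); print(k,((A+B)/2).round(1),'yaw',np.degrees(np.arctan2(*(B-A)[::-1])).round(1))
```

```text
[ 0.5964 -0.0028] 5.4 [ 1.1 -1.2 -0.4  0.8  0.2 -0.5 -2.4  2.1  1.2  2.2]
[ 0.5981 -0.0018] 4.45 [-0.7  0.5  0.1  0.3  0.6 -1.3 -0.   0.5]
[ 0.5966 -0.0028] 5.02 [ 1.7 -0.   0.3  1.7  0.9  0.5 -2.7  1.9  0.7  2.6  0.4  2.6  1.9  0.7
  0.8 -2.4 -0.3  2.7]
a [-28.5  51.4] yaw -2.1
a [-29.1  51.2] yaw -1.7
c [-26.7  -3.6] yaw -9.2
c [-26.9  -3.8] yaw -8.8
b [-23.6 -62. ] yaw 1.5
b [-23.4 -62.2] yaw 1.9
```

View pics/o5.png

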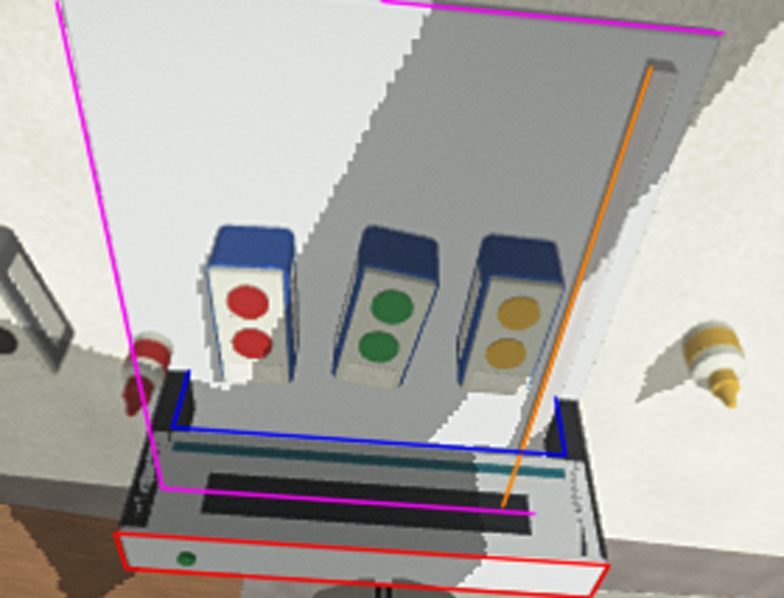

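```bash
python3 -m handwheel '[{"gripper":1,"x":0,"y":-0.5,"z":0,"wx":-0.9,"wy":9.4,"wz":0},{"gripper":1,"x":0,"y":-0.5,"z":0,"wx":-0.9,"wy":9.4,"wz":0},{"gripper":1,"x":0,"y":-0.5,"z":0,"wx":-0.9,"wy":9.4,"wz":0},{"gripper":1,"x":0,"y":-0.5,"z":0,"wx":-0.9,"wy":9.4,"wz":0},{"gripper":1,"x":0.5,"y":-0.5,"z":0,"wx":0,"wy":0,"wz":-10},{"gripper":1,"x":0.5,"y":-0.5,"z":0,"wx":0,"wy":0,"wz":-10},{"gripper":1,"x":0.5,"y":-0.5,"z":0,"wx":0,"wy":0,"wz":-10},{"gripper":1,"x":0.5,"y":-0.5,"z":0,"wx":0,"wy":0,"wz":-10}]'; python3 -c "
from h import *
print(repr(robot.state()['qpos']),robot.state()['eef_pos'])"
python3 -m handwheel '[{"gripper":1,"x":0.5,"y":-0.5,"z":0,"wx":0,"wy":0,"wz":-10.5},{"gripper":1,"x":0.5,"y":-0.5,"z":0,"wx":0,"wy":0,"wz":-10.5},{"gripper":1,"x":0.5,"y":-0.5,"z":0,"wx":0,"wy":0,"wz":-10.5},{"gripper":1,"x":0.5,"y":-0.5,"z":0,"wx":0,"wy":0,"wz":-10.5},{"gripper":1,"x":0.5,"y":-0.5,"z":0,"wx":0,"wy":0,"wz":-10.5},{"gripper":1,"x":0.5,"y":-0.5,"z":0,"wx":0,"wy":0,"wz":-10.5},{"gripper":1,"x":0.5,"y":-0.5,"z":0,"wx":0,"wy":0,"wz":-10.5},{"gripper":1,"x":0.5,"y":-0.5,"z":0,"wx":0,"wy":0,"wz":-10.5}]'; python3 -c "
from h import *
print(repr(robot.state()['qpos']),robot.state()['eef_pos'])"
```

```text
time_s: 5.25
eef_pos: [0.5203, -0.0572, 0.2415]
orientation: [[0.524, 0.852, 0.004], [0.852, -0.523, 0.024], [0.022, -0.01, -1.0]]
force: [-0.3, 0.6, -0.4]
width: 0.006
array([-12.1179923 ,  15.95033905,  97.01809546,   1.51285969,
        67.13030733, -71.13440811]) [ 0.52025443 -0.05723831  0.24145121]
time_s: 6.25
eef_pos: [0.5615, -0.0987, 0.2402]
orientation: [[0.887, -0.462, 0.024], [-0.462, -0.887, -0.001], [0.021, -0.01, -1.0]]
force: [-0.2, -0.3, 0.6]
width: 0.007
array([-14.80275466,  20.30617339,  91.14837382,   0.34292047,
        67.23332388,  12.60061451]) [ 0.56146478 -0.09869366  0.24022424]
```

```bash
cat > k.py <<'E'
from h import *
from scipy.optimize import least_squares
from scipy.spatial.transform import Rotation as Ro
D=[([-70.737,20.094,94.641,0,65.266,-4.847],[.2246,-.5017,.2181],[[.4085,-.9128,-.0004],[-.9128,-.4085,.0011],[-.0012,-.0001,-1]]),
([-14.709,-.5065,125.3516,35.1378,23.6932,-143.3995],[.5003,-.0169,.2424],[[-0.167, 0.779, 0.604], [0.986, 0.149, 0.081], [-0.027, 0.609, -0.793]]),
([-12.118,15.9503,97.0181,1.5129,67.1303,-71.1344],[.52025,-.05724,.24145],[[0.524, 0.852, 0.004], [0.852, -0.523, 0.024], [0.022, -0.01, -1.0]]),
([-14.8028,20.3062,91.1484,.3429,67.2333,12.6006],[.56146,-.09869,.24022],[[0.887, -0.462, 0.024], [-0.462, -0.887, -0.001], [0.021, -0.01, -1.0]])]
def ori(q,s4=1,s6=1):
    return (Ro.from_euler('z',q[0],True)*Ro.from_euler('y',q[1]+q[2],True)*Ro.from_euler('z',s4*q[3],True)*Ro.from_euler('y',q[4],True)*Ro.from_euler('z',s6*q[5],True)).as_matrix()
def fk(q,p):
    a1,off,d1,L2,L3,Lt=p; R=ori(q)
    a,b=np.radians(q[1]),np.radians(q[1]+q[2])
    return Ro.from_euler('z',q[0],True).apply([a1+L2*np.sin(a)+L3*np.sin(b),off,d1+L2*np.cos(a)+L3*np.cos(b)])+R[:,2]*Lt,R
E
python3 - <<'E'
from k import *
for q,p,R in D: print(ori(q).round(3).tolist(), '|',R)
f=lambda p:np.concatenate([fk(q,p)[0]-x for q,x,R in D])
r=least_squares(f,[0,.05,.4,.45,.45,.25]); print(r.x.round(4),(r.fun*1e3).round(1), np.linalg.svd(r.jac)[1])
E
```

```text
[[-0.408, 0.913, -0.0], [0.913, 0.408, 0.0], [0.0, 0.0, -1.0]] | [[0.4085, -0.9128, -0.0004], [-0.9128, -0.4085, 0.0011], [-0.0012, -0.0001, -1]]
[[0.167, -0.779, 0.604], [-0.986, -0.149, 0.081], [0.027, -0.609, -0.793]] | [[-0.167, 0.779, 0.604], [0.986, 0.149, 0.081], [-0.027, 0.609, -0.793]]
[[-0.524, -0.852, 0.004], [-0.852, 0.523, 0.024], [-0.022, 0.01, -1.0]] | [[0.524, 0.852, 0.004], [0.852, -0.523, 0.024], [0.022, -0.01, -1.0]]
[[-0.887, 0.462, 0.024], [0.462, 0.887, -0.001], [-0.021, 0.01, -1.0]] | [[0.887, -0.462, 0.024], [-0.462, -0.887, -0.001], [0.021, -0.01, -1.0]]
[-0.0101  0.0466  0.1918  0.5112  0.4229  0.2766] [ 0.7 -1.8  0.2  0.2 -0.2 -0.4 -1.3  0.3  0.3 -0.7  0.3 -0.2] [3.5357671  2.69462766 2.00241761 0.44682266 0.152143   0.06970349]
```

```bash
cat >> k.py <<'E'
P=np.array([-0.0101,.0466,.1918,.5112,.4229,.2766])
LO=np.array([-157.81,-45,.68,-89.99,4.06,-164.3]);HI=np.array([157.81,120.19,151.7,269.99,180,164.3])
Fl=np.diag([-1,-1,1.])
def ik(pos,R,seeds):
    best=None
    for s in seeds:
        g=lambda q:np.concatenate([(fk(q,P)[0]-pos)*10,(fk(q,P)[1]@Fl-R).ravel()])
        r=least_squares(g,np.clip(s,LO+.1,HI-.1),bounds=(LO,HI))
        if best is None or r.cost<best[0]: best=(r.cost,r.x)
    return best
def tool(yaw,lean,flip):  # deg; tool x = deck +y (flip=0) or -y (flip=1)
    l=np.radians(lean); z=np.array([np.sin(l),0,-np.cos(l)]); x=np.array([0,1.,0])*(-1 if flip else 1)
    return Ro.from_euler('z',yaw,True).as_matrix()@np.column_stack([x,np.cross(z,x),z])
E
python3 - <<'E'
from k import *
from m import toworld
v=[.5967,-.0026,np.radians(5)]
for flip in (0,1):
  for lean in (0,30,35,40,45):
    for d in ((-80,60),(40,60),(50,60),(50,-5)):
      p=toworld(v,d)
      s6=80 if flip else -100
      out=[]
      for seeds in ([[-8,30,90,0,40,s6]],[[-8,30,105,180,20,s6-180 if flip else s6+180]],[[-8,30,105,90,10,s6-90]]):
        c,q=ik([p[0],p[1],.03],tool(5,lean,flip),seeds)
        out.append((c<1e-6 and q.round(0).tolist()) or 'x%.1e'%c)
      print(flip,lean,d,out)
E
```

```text
0 0 (-80, 60) [[0.0, 30.0, 111.0, -0.0, 39.0, -95.0], 'x2.0e-01', [0.0, 30.0, 111.0, -0.0, 39.0, -95.0]]
0 0 (40, 60) [[1.0, 40.0, 92.0, 0.0, 49.0, -94.0], 'x2.9e-01', [1.0, 40.0, 92.0, -0.0, 49.0, -94.0]]
0 0 (50, 60) [[1.0, 40.0, 90.0, -0.0, 49.0, -94.0], 'x3.0e-01', [1.0, 40.0, 90.0, -0.0, 49.0, -94.0]]
0 0 (50, -5) [[-4.0, 41.0, 90.0, 0.0, 50.0, -99.0], 'x3.0e-01', [-4.0, 41.0, 90.0, -0.0, 50.0, -99.0]]
0 30 (-80, 60) ['x5.9e-03', [-1.0, 25.0, 132.0, 153.0, 7.0, 112.0], 'x5.9e-03']
0 30 (40, 60) ['x1.5e-06', 'x2.1e-03', 'x1.5e-06']
0 30 (50, 60) [[0.0, 33.0, 113.0, 31.0, 5.0, -125.0], 'x2.9e-03', [0.0, 33.0, 113.0, 31.0, 5.0, -125.0]]
0 30 (50, -5) [[-7.0, 33.0, 113.0, 52.0, 8.0, -152.0], 'x3.0e-03', [-7.0, 33.0, 113.0, 52.0, 8.0, -152.0]]
0 35 (-80, 60) ['x2.6e-02', [-2.0, 25.0, 135.0, 165.0, 15.0, 99.0], 'x2.6e-02']
0 35 (40, 60) ['x4.7e-03', [0.0, 32.0, 118.0, 151.0, 6.0, 115.0], 'x4.7e-03']
0 35 (50, 60) ['x3.6e-03', [0.0, 33.0, 116.0, 147.0, 5.0, 119.0], 'x3.6e-03']
0 35 (50, -5) ['x4.3e-03', [-7.0, 33.0, 116.0, 116.0, 8.0, 144.0], 'x4.3e-03']
0 40 (-80, 60) ['x6.0e-02', [-2
[... 2391 characters left out ...]
, -80.0]]
1 40 (50, -5) [[-8.0, 34.0, 119.0, 145.0, 14.0, -66.0], [-8.0, 34.0, 119.0, 145.0, 14.0, -66.0], [-8.0, 34.0, 119.0, 145.0, 14.0, -66.0]]
1 45 (-80, 60) [[-2.0, 29.0, 140.0, 171.0, 34.0, -87.0], [-2.0, 29.0, 140.0, 171.0, 34.0, -87.0], [-2.0, 29.0, 140.0, 171.0, 34.0, -87.0]]
1 45 (40, 60) [[-0.0, 34.0, 124.0, 170.0, 23.0, -85.0], [-0.0, 34.0, 124.0, 170.0, 23.0, -85.0], [-0.0, 34.0, 124.0, 170.0, 23.0, -85.0]]
1 45 (50, 60) [[-0.0, 34.0, 122.0, 170.0, 22.0, -84.0], [-0.0, 34.0, 122.0, 170.0, 22.0, -84.0], [-0.0, 34.0, 122.0, 170.0, 22.0, -84.0]]
1 45 (50, -5) [[-8.0, 35.0, 122.0, 154.0, 22.0, -76.0], [-8.0, 35.0, 122.0, 154.0, 22.0, -76.0], [-8.0, 35.0, 122.0, 154.0, 22.0, -76.0]]
```

Run:
```python
from m import *
from k import *
# old wrist calib from w1 state: camera pose in tool from start
c0R=np.array([[4.08742761e-01,-9.12649471e-01,5.45776664e-04],[-8.84607376e-01,-3.96036476e-01,2.46221241e-01],[-2.24497538e-01,-1.01123948e-01,-9.69213497e-01]]);c0t=np.array([-0.54915634,-0.02865037,0.38850704])
R0=np.array([[4.08464231e-01,-9.12774247e-01,-3.82335588e-04],[-9.12773590e-01,-4.08464397e-01,1.09937071e-03],[-1.15964775e-03,-1.00067786e-04,-9.99999323e-01]]);p0=np.array([0.22457184,-0.50168879,0.21809785])
A=c0R@R0; b=c0R@p0+c0t
R1=np.array(D[1][2]);p1=np.array(D[1][1])
cal=robot.get_calibration('wrist'); cal=dict(cal); cal['R']=A@R1.T; cal['t']=b-cal['R']@p1
print('check caps',ray(cal,(364.9,119.7),.047))
v=[.5967,-.0026,np.radians(5)]
Z=lambda p:(180+p[0]/2.8-0.3,p[1]/2.6-0.3)
for n,p,z in (('b rear L',(212,267),.045),('b rear R',(294,267),.045),('b fr L',(222,383),.045),('b fr R',(290,379),.045),('b rear bot',(222,230),.012),
 ('c rearL',(364,268),.045),('c rearR',(436,280),.045),('c frL',(334,373),.045),('c frR',(402,387),.045),('a rL',(482,275),.045),('a rR',(562,284),.045),('a fL',(460,384),.045),('a fR',(530,390),.045)):
    print(n,todeck(v,ray(cal,Z(p),z)).round(1))
```

```text
check caps [0.55119858 0.04444759 0.047     ]
b rear L [-50.9 -77.7]
b rear R [-54.1 -44.2]
b fr L [ 17.7 -78.4]
b fr R [ 11.6 -46.2]
b rear bot [-48.6 -78.7]
c rearL [-56.4 -15.8]
c rearR [-53.2  14.1]
c frL [  5.5 -25.8]
c frR [11.5  6.6]
a rL [-57.7  32.4]
a rR [-56.5  65.9]
a fL [ 6.6 33.4]
a fR [ 7.1 66.8]
```

```bash
python3 -m handwheel '[{"gripper":1,"x":0.3,"y":-0.3,"z":0,"wx":0,"wy":0,"wz":-10},{"gripper":1,"x":0.3,"y":-0.3,"z":0,"wx":0,"wy":0,"wz":-10},{"gripper":1,"x":0.3,"y":-0.3,"z":-1,"wx":0,"wy":0,"wz":-10},{"gripper":1,"x":0.3,"y":-0.3,"z":-1,"wx":0,"wy":0,"wz":-10},{"gripper":1,"x":0.3,"y":-0.3,"z":-1,"wx":0,"wy":0,"wz":-10},{"gripper":1,"x":0.3,"y":-0.3,"z":-2,"wx":0,"wy":0,"wz":-7.5},{"gripper":1,"x":0.3,"y":-0.3,"z":-2,"wx":7.5,"wy":0.6,"wz":0},{"gripper":1,"x":0.3,"y":-0.2,"z":-2,"wx":7.5,"wy":0.6,"wz":0}]'
```

```text
time_s: 7.25
eef_pos: [0.5875, -0.121, 0.1485]
orientation: [[0.049, -0.999, -0.007], [-0.968, -0.049, 0.245], [-0.245, -0.005, -0.97]]
force: [0.2, -0.3, -0.4]
width: 0.003
```

```bash
python3 -m handwheel '[{"gripper":1,"x":0,"y":0,"z":-2,"wx":0,"wy":0,"wz":2},{"gripper":1,"x":0,"y":0,"z":-2,"wx":0,"wy":0,"wz":0},{"gripper":1,"x":0,"y":0,"z":-2,"wx":0,"wy":0.4,"wz":0},{"gripper":1,"x":0,"y":0,"z":-2,"wx":0,"wy":0,"wz":0},{"gripper":1,"x":0,"y":0,"z":-2,"wx":0,"wy":0,"wz":0},{"gripper":1,"x":0,"y":0,"z":-1,"wx":0,"wy":0,"wz":0},{"gripper":1,"x":0,"y":0,"z":0,"wx":0,"wy":0,"wz":0},{"gripper":1,"x":0,"y":0,"z":0,"wx":0,"wy":0,"wz":0}]'
python3 - <<'E'
from m import *
s=robot.state();print(s['qpos'].round(1),s['force'])
im=robot.camera('scene'); cv2.imwrite('pics/s2.png',cv2.resize(im[170:300,230:410,::-1],None,fx=4,fy=4,interpolation=cv2.INTER_CUBIC))
im=robot.camera('wrist'); cv2.imwrite('pics/w2.png',im[...,::-1])
E
```

```text
time_s: 8.25
eef_pos: [0.5872, -0.1217, 0.0308]
orientation: [[0.078, -0.997, -0.024], [-0.966, -0.081, 0.246], [-0.247, 0.004, -0.969]]
force: [1.0, 0.6, 1.0]
width: 0.004
[-22.   41.6  90.4  15.4  55.7  53.8] [0.95126192 0.55525438 0.95592614]
```

View pics/s2.png

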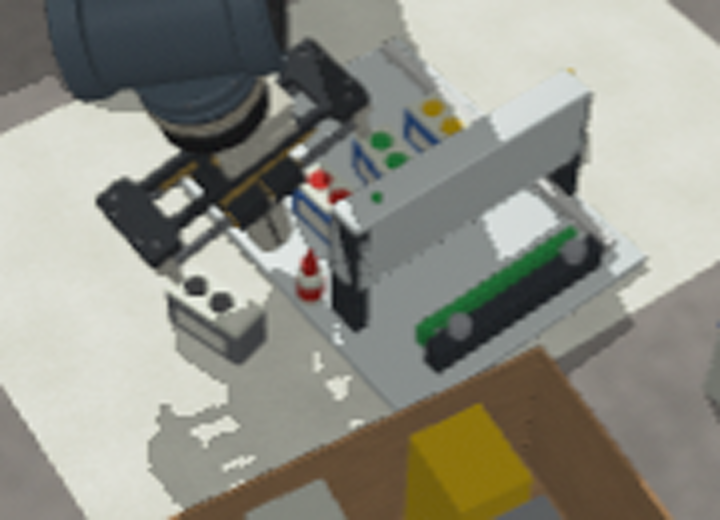

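View pics/w2.png

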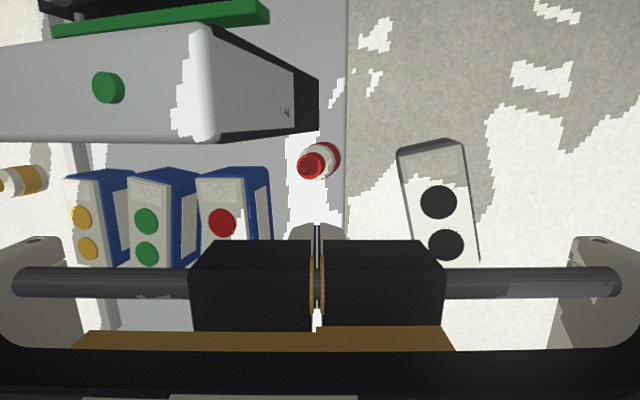

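```bash
python3 -m handwheel '[{"gripper":1,"x":0,"y":0,"z":-0.8,"wx":0,"wy":0.7,"wz":0},{"gripper":1,"x":-0.03,"y":0.4,"z":0,"wx":0,"wy":0,"wz":0},{"gripper":1,"x":-0.03,"y":0.4,"z":0,"wx":0,"wy":0,"wz":0},{"gripper":1,"x":-0.03,"y":0.4,"z":0,"wx":0,"wy":0,"wz":0},{"gripper":1,"x":-0.03,"y":0.4,"z":0,"wx":0,"wy":0,"wz":0},{"gripper":1,"x":-0.03,"y":0.3,"z":0,"wx":0,"wy":0,"wz":0},{"gripper":1,"x":0,"y":0,"z":0,"wx":0,"wy":0,"wz":0},{"gripper":1,"x":0,"y":0,"z":0,"wx":0,"wy":0,"wz":0}]'
python3 - <<'E'
from m import *
s=robot.state();print(s['force'])
im=robot.camera('wrist'); cv2.imwrite('pics/w3.png',im[...,::-1])
E
```

```text
time_s: 9.35
eef_pos: [0.5861, -0.1013, 0.0234]
orientation: [[0.075, -0.997, -0.035], [-0.966, -0.082, 0.245], [-0.247, 0.015, -0.969]]
force: [0.3, -0.2, -0.2]
width: 0.006
[ 0.28823351 -0.23091432 -0.23575995]
```

View pics/w3.png

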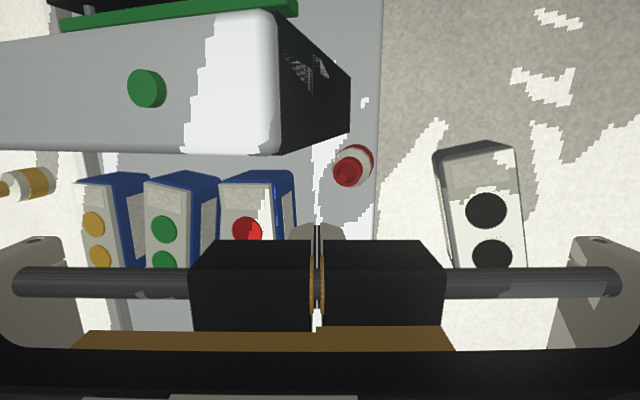

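```bash
python3 -m handwheel '[{"gripper":1,"x":-0.02,"y":0.25,"z":0,"wx":0,"wy":-2,"wz":0},{"gripper":1,"x":-0.02,"y":0.25,"z":0,"wx":0,"wy":0,"wz":0},{"gripper":1,"x":-0.02,"y":0.25,"z":0,"wx":0,"wy":0,"wz":0},{"gripper":1,"x":-0.02,"y":0.25,"z":0,"wx":0,"wy":0,"wz":0},{"gripper":1,"x":-0.02,"y":0.25,"z":0,"wx":0,"wy":0,"wz":0},{"gripper":1,"x":-0.02,"y":0.25,"z":0,"wx":0,"wy":0,"wz":0},{"gripper":1,"x":-0.02,"y":0.25,"z":0,"wx":0,"wy":0,"wz":0},{"gripper":1,"x":-0.02,"y":0.25,"z":0,"wx":0,"wy":0,"wz":0}]'
python3 - <<'E'
from m import *
s=robot.state();print(s['force'],todeck([.5967,-.0026,np.radians(5)],s['eef_pos']))
im=robot.camera('wrist'); cv2.imwrite('pics/w4.png',im[...,::-1])
E
```

```text
time_s: 10.4
eef_pos: [0.5849, -0.0809, 0.0234]
orientation: [[0.083, -0.997, -0.001], [-0.966, -0.081, 0.245], [-0.244, -0.019, -0.97]]
force: [-0.2, -0.7, 0.3]
width: 0.005
[-0.18243227 -0.69652487  0.26410991] [-18.55781277 -76.92592799]
```

View pics/w4.png

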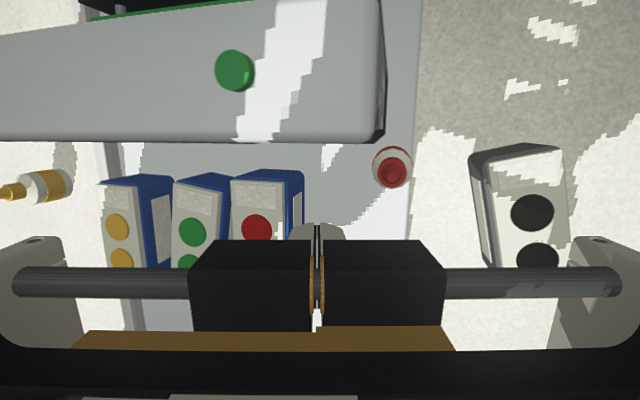

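```bash
python3 -m handwheel '[{"gripper":1,"x":-0.03,"y":0.25,"z":0,"wx":0,"wy":0,"wz":0},{"gripper":1,"x":-0.02,"y":0.25,"z":0,"wx":0,"wy":0,"wz":0},{"gripper":1,"x":-0.03,"y":0.25,"z":0,"wx":0,"wy":0,"wz":0},{"gripper":1,"x":-0.02,"y":0.25,"z":0,"wx":0,"wy":0,"wz":0},{"gripper":1,"x":-0.03,"y":0.25,"z":0,"wx":0,"wy":0,"wz":0},{"gripper":1,"x":-0.02,"y":0.25,"z":0,"wx":0,"wy":0,"wz":0},{"gripper":1,"x":-0.02,"y":0.25,"z":0,"wx":0,"wy":0,"wz":0},{"gripper":1,"x":-0.02,"y":0.25,"z":0,"wx":0,"wy":0,"wz":0}]'
python3 - <<'E'
from m import *
s=robot.state();print(s['force'],todeck([.5967,-.0026,np.radians(5)],s['eef_pos']))
im=robot.camera('wrist'); cv2.imwrite('pics/w5.png',im[...,::-1])
im=robot.camera('scene'); cv2.imwrite('pics/s5.png',cv2.resize(im[170:300,230:410,::-1],None,fx=4,fy=4,interpolation=cv2.INTER_CUBIC))
E
```

```text
time_s: 11.45
eef_pos: [0.5829, -0.0594, 0.0235]
orientation: [[0.083, -0.997, -0.001], [-0.966, -0.081, 0.245], [-0.244, -0.019, -0.97]]
force: [0.6, -1.3, -1.3]
width: 0.003
[ 0.62214384 -1.27636405 -1.29620224] [-18.69510828 -55.40451916]
```

View pics/w5.png

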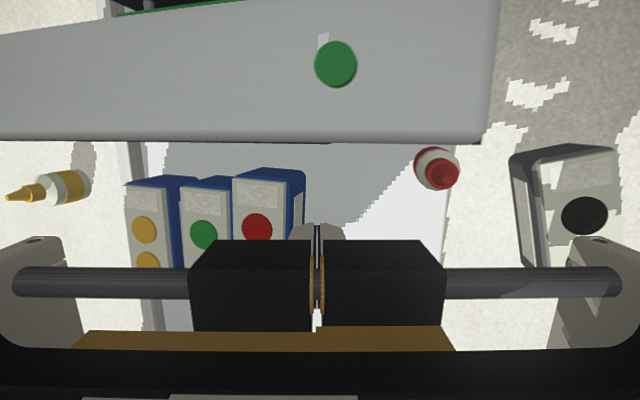

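View pics/s5.png

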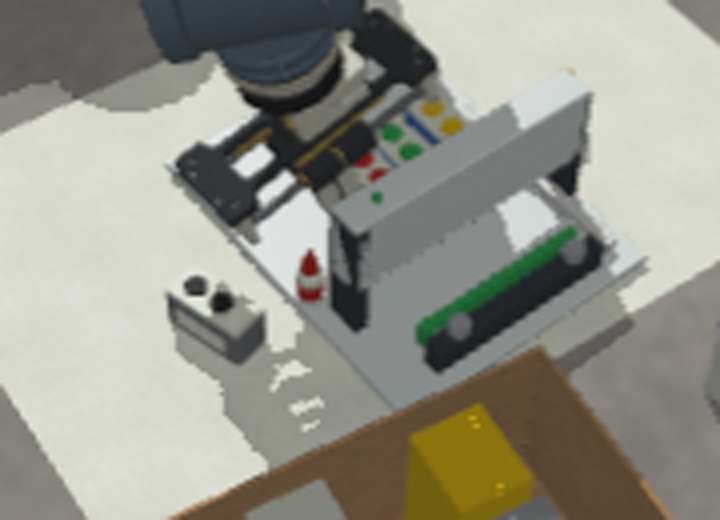

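Run:
```python
from m import *
c=robot.get_calibration('wrist'); v=[.5967,-.0026,np.radians(5)]
for n,p,z in (('capb',(257,229),.047),('capc',(203,235),.047),('capa',(144,230),.047),('b fL',(233,179),.045),('b fR',(289,181),.045),('c fL',(180,187),.045),('c fR',(226,190),.045),('a fL',(125,187),.045),('a fR',(165,190),.045),('fence in',(143,150),.022)):
    print(n,todeck(v,ray(c,p,z)).round(1))
```

```text
capb [ -8.1 -27.1]
capc [-14.8   7.3]
capa [-15.6  49.4]
b fL [ 18.6 -13.4]
b fR [ 18.8 -45.5]
c fL [12.5 21.1]
c fR [12.2 -8.7]
a fL [10.6 61.4]
a fR [10.2 31.9]
fence in [31.4 66.9]
```

```bash
python3 -m handwheel '[{"gripper":1,"x":-0.02,"y":0.2,"z":0,"wx":0,"wy":0,"wz":0},{"gripper":1,"x":-0.02,"y":0.2,"z":0,"wx":0,"wy":0,"wz":0},{"gripper":1,"x":-0.02,"y":0.2,"z":0,"wx":0,"wy":0,"wz":0},{"gripper":1,"x":-0.02,"y":0.2,"z":0,"wx":0,"wy":0,"wz":0},{"gripper":1,"x":-0.02,"y":0.2,"z":0,"wx":0,"wy":0,"wz":0},{"gripper":1,"x":-0.02,"y":0.2,"z":0,"wx":0,"wy":0,"wz":0},{"gripper":1,"x":-0.02,"y":0.2,"z":0,"wx":0,"wy":0,"wz":0},{"gripper":1,"x":-0.02,"y":0.2,"z":0,"wx":0,"wy":0,"wz":0}]'
python3 - <<'E'
from m import *
s=robot.state();print(s['force'],todeck([.5967,-.0026,np.radians(5)],s['eef_pos']))
im=robot.camera('wrist'); cv2.imwrite('pics/w6.png',im[...,::-1])
E
```

```text
time_s: 12.55
eef_pos: [0.5813, -0.0425, 0.0235]
orientation: [[0.083, -0.997, -0.001], [-0.966, -0.081, 0.244], [-0.244, -0.02, -0.97]]
force: [-0.5, -1.5, -1.0]
width: 0.003
[-0.5242851  -1.49812892 -1.04422127] [-18.8423801  -38.43843291]
```

View pics/w6.png

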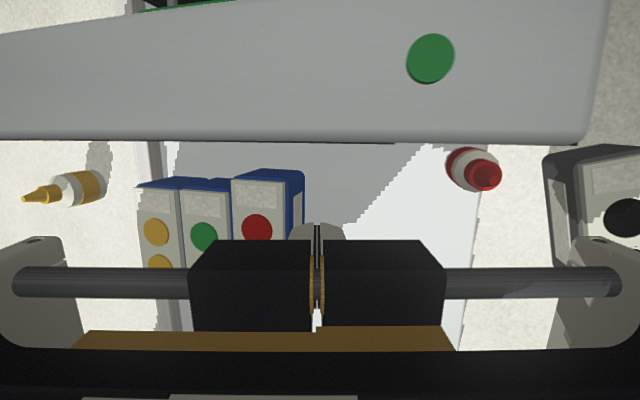

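```bash
python3 -m handwheel '[{"gripper":1,"x":-0.01,"y":0.1,"z":0,"wx":0,"wy":0,"wz":0},{"gripper":1,"x":-0.01,"y":0.1,"z":0,"wx":0,"wy":0,"wz":0},{"gripper":1,"x":-0.01,"y":0.1,"z":0,"wx":0,"wy":0,"wz":0},{"gripper":1,"x":-0.01,"y":0.1,"z":0,"wx":0,"wy":0,"wz":0},{"gripper":1,"x":0,"y":0.06,"z":0,"wx":0,"wy":0,"wz":0},{"gripper":1,"x":0,"y":0.05,"z":0,"wx":0,"wy":0,"wz":0},{"gripper":1,"x":0,"y":0.05,"z":0,"wx":0,"wy":0,"wz":0},{"gripper":1,"x":0,"y":0.05,"z":0,"wx":0,"wy":0,"wz":0}]'
python3 - <<'E'
from m import *
s=robot.state();print(s['force'],todeck([.5967,-.0026,np.radians(5)],s['eef_pos']))
im=robot.camera('wrist'); cv2.imwrite('pics/w7.png',im[...,::-1])
E
```

```text
time_s: 13.6
eef_pos: [0.5824, -0.0378, 0.0239]
orientation: [[0.084, -0.996, 0.003], [-0.967, -0.081, 0.241], [-0.24, -0.023, -0.97]]
force: [0.9, -6.9, -0.1]
width: 0.005
[ 0.93793143 -6.89628942 -0.0816172 ] [-17.36020625 -33.84085758]
```

View pics/w7.png

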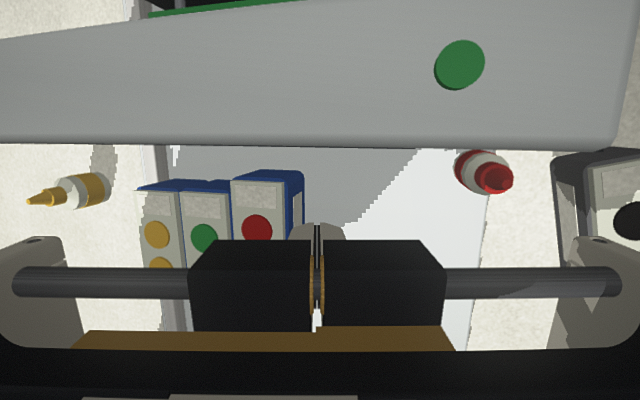

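```bash
cat > sim.py <<'E'
from k import *
def run(q,pos,R,seq,yaw=5):
    # seq: list of (dpos_deck_mm(3), rotvec_deck_deg(3)) per row
    Y=Ro.from_euler('z',yaw,True)
    mx=0
    for dp,rv in seq:
        pos=pos+Y.apply(np.array(dp)/1e3); R=Ro.from_rotvec(Y.apply(np.radians(rv))).as_matrix()@R
        c,qn=ik(pos,R,[q]); print(qn.round(0),'dq',np.abs(qn-q).max().round(0),'c%.0e'%c if c>1e-6 else ''); q=qn
    return q,pos,R
E
python3 - <<'E'
from sim import *
from m import toworld
v=[.5967,-.0026,np.radians(5)]
p=toworld(v,(-110,50)); pos=np.array([p[0],p[1],.08]); R=tool(5,0,1)
c,q=ik(pos,R,[[0,30,110,0,40,85]]); print(c,q.round(0))
for tilt,l1 in ((20,45),(30,45)):
    print('tilt',tilt)
    n=tilt//10
    s=[((0,0,0),(10,0,0))]*n+[((0,0,0),(0,-9,0))]*5+[((0,0,0),(-10*.707,0,-10*.707))]*n
    run(q,pos,R,s)
E
```

```text
4.1418262812463663e-22 [ -1.  23. 113.  -0.  44.  84.]
tilt 20
[ -7.  24. 113.  14.  46.  69.] dq 15.0 
[-12.  25. 113.  25.  51.  56.] dq 13.0 
[-13.  22. 118.  33.  42.  44.] dq 11.0 
[-15.  20. 124.  47.  35.  28.] dq 17.0 
[-17.  19. 130.  67.  31.   4.] dq 24.0 
[-19.  20. 135.  90.  33. -24.] dq 28.0 
[-22.  22. 140. 109.  40. -48.] dq 24.0 
[-14.  19. 142. 132.  32. -61.] dq 22.0 
[ -5.  18. 143. 164.  27. -83.] dq 32.0 
tilt 30
[ -7.  24. 113.  14.  46.  69.] dq 15.0 
[-12.  25. 113.  25.  51.  56.] dq 13.0 
[-17.  28. 112.  34.  57.  45.] dq 10.0 
[-18.  26. 117.  42.  51.  33.] dq 12.0 
[-20.  24. 122.  52.  46.  18.] dq 15.0 
[-22.  23. 127.  66.  43.  -1.] dq 19.0 
[-25.  24. 132.  81.  44. -21.] dq 20.0 
[-27.  26. 136.  94.  49. -41.] dq 20.0 
[-22.  22. 140. 109.  40. -48.] dq 15.0 
[-14.  19. 142. 132.  32. -61.] dq 22.0 
[ -5.  18. 143. 164.  27. -83.] dq 32.0
```

```bash
python3 -m handwheel '[{"gripper":1,"x":0,"y":-0.5,"z":0,"wx":0,"wy":0,"wz":0},{"gripper":1,"x":0,"y":-1,"z":1,"wx":0,"wy":0,"wz":0},{"gripper":1,"x":0,"y":0,"z":4,"wx":0,"wy":0,"wz":0},{"gripper":1,"x":-0.5,"y":0,"z":4,"wx":0,"wy":0,"wz":0},{"gripper":1,"x":-2.3,"y":1.5,"z":1,"wx":0,"wy":0,"wz":0},{"gripper":1,"x":-2.3,"y":1.9,"z":0,"wx":0,"wy":0,"wz":0},{"gripper":1,"x":-2.3,"y":1.9,"z":0,"wx":0,"wy":0,"wz":0},{"gripper":1,"x":-2.3,"y":1.9,"z":0,"wx":0,"wy":0,"wz":0}]'
python3 - <<'E'
from m import *
s=robot.state();print(s['force'],todeck([.5967,-.0026,np.radians(5)],s['eef_pos']),s['qpos'].round(1))
im=robot.camera('wrist'); cv2.imwrite('pics/w8.png',im[...,::-1])
c=robot.get_calibration('wrist'); o=caps(im,'wrist',c); v=[.5967,-.0026,np.radians(5)]
for k in o:
    for t in o[k]: print(k,t[0],t[1],todeck(v,t[2]).round(1))
E
```

```text
time_s: 14.65
eef_pos: [0.4825, 0.0179, 0.1309]
orientation: [[0.081, -0.997, 0.004], [-0.967, -0.078, 0.244], [-0.243, -0.023, -0.97]]
force: [0.5, 0.0, 0.1]
width: 0.007
[0.51666038 0.03396813 0.05614292] [-112.00375999   30.40838386] [-11.4  20.9 109.3  17.3  53.7  63.2]
a 261 [301.2  93.3] [-22.   66.9]
a 250 [301.6 122.6] [-45.8  66.9]
c 233 [341.2  91.1] [-21.3  33.2]
c 224 [340.9 121.4] [-45.1  33.1]
b 298 [557.1  22.1] [  20.  -113.7]
b 285 [384.7  78.9] [-13.2  -0.9]
b 263 [383.4 110.6] [-37.   -0.9]
b 44 [529.2  38. ] [ 10.7 -97.7]
```

View pics/w8.png

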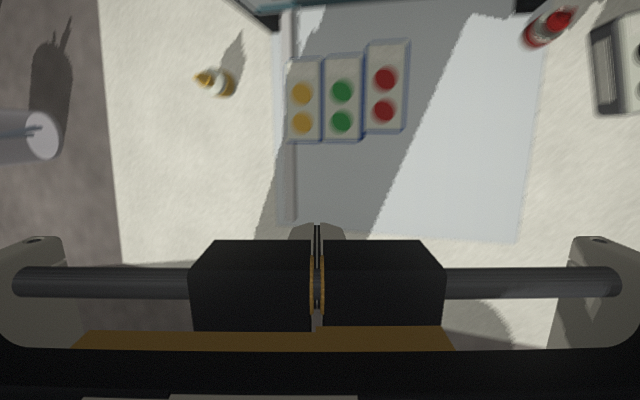

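Run:
```python
from m import *
v=[.5967,-.0026,np.radians(5)]
for cam in ('top','scene','wrist'):
    im=robot.camera(cam); cv2.imwrite(f'pics/{cam}9.png',im[...,::-1])
    c=robot.get_calibration(cam); o=caps(im,cam,c)
    for k in o:
        for t in o[k]: print(cam,k,t[0],t[1],todeck(v,t[2]).round(1))
    for n in ('fence_mid','bridge_front','station'):
        for d in robot.landmark_of(cam,n)[:1]: X=w(cam,d['point'],c);print(cam,n,round(d['p'],2),todeck(v,X).round(1),X[2].round(3))
t=cv2.imread('pics/top9.png'); cv2.imwrite('pics/top9z.png',cv2.resize(t[120:270,240:420],None,fx=4,fy=4,interpolation=cv2.INTER_CUBIC))
```

```text
top a 23 [297.9 208.8] [-41.   64.3]
top a 22 [297.1 200.1] [-16.1  64.1]
top fence_mid 0.66 [-2.4 77.5] 0.021
top bridge_front 0.59 [47.8 -1.9] 0.055
top station 0.63 [2.3 2.7] -0.003
scene a 16 [340.2 194.7] [-41.8  60.6]
scene a 16 [345.2 199.3] [-17.   59.9]
scene c 173 [353. 241.] [119.9 -28.7]
scene c 13 [332.2 199.8] [-40.2  26.7]
scene c 13 [337.1 204.2] [-16.5  26.6]
scene b 15 [325.1 206.5] [-31.6  -8.2]
scene b 14 [307.  236.1] [  26.  -120.9]
scene fence_mid 0.65 [-3.6 78.7] 0.022
scene bridge_front 0.72 [ 45.  -10.7] 0.051
scene station 0.69 [ 4.  -2.1] 0.001
wrist a 353 [302.2  92.1] [-17.3  62.8]
wrist a 334 [302.5 121.6] [-41.2  63. ]
wrist c 356 [342.2  89.8] [-16.5  29.3]
wrist c 342 [341.7 120.2] [-40.4  29.4]
wrist b 419 [386.1  77.4] [-8.3 -4.8]
wrist b 388 [384.6 109.4] [-32.2  -4.7]
wrist b 281 [558.5  20.8] [  24.5 -117.4]
wrist b 186 [533.7  39. ] [  13.6 -103.6]
wrist fence_mid 0.65 [-9.  83.3] 0.022
wrist bridge_front 0.92 [45.8 -6.1] 0.057
```

View pics/top9z.png

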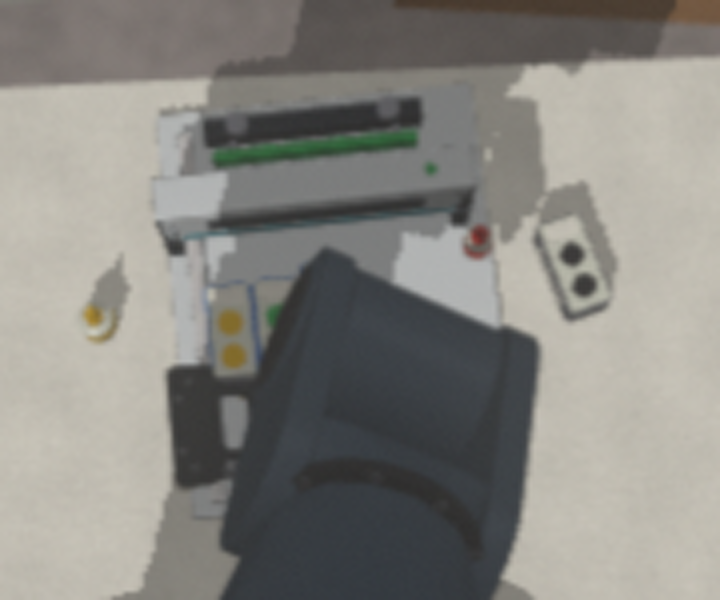

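View pics/wrist9.png

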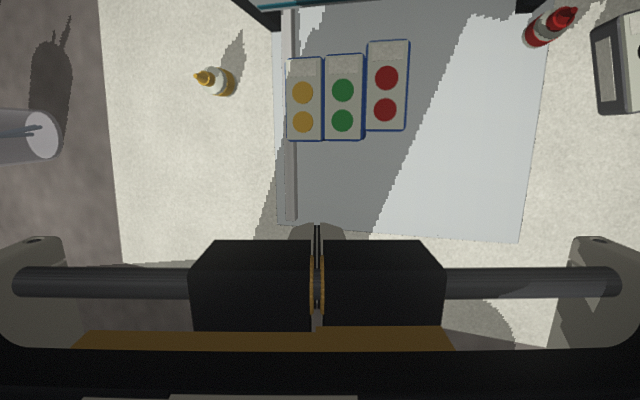

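Run:
```python
from sim import *
from m import todeck
s=robot.state(); q=s['qpos'];pos=np.array(s['eef_pos']);R=np.array(s['orientation'])
v=[.5967,-.0026,np.radians(5)]
print(todeck(v,pos),pos,R.round(3).tolist(), q.round(1))
seq=[((0,5,-8),(5,0,0))]*2+[((0,5,-8),(0,-5,0))]*4+[((0,0,0),(0,-5,0))]*5+[((0,0,0),(-4*.707,0,-4*.707))]*6
q,pos,R=run(q,pos,R,seq); print(pos,R.round(3).tolist()); print(tool(5,45,1).round(3).tolist())
```

```text
[-111.19590389   29.92949396] [0.4833187  0.01752424 0.13001424] [[0.081, -0.997, 0.003], [-0.967, -0.078, 0.244], [-0.243, -0.023, -0.97]] [-11.4  21.1 109.2  17.3  53.7  63.1]
[-13.  21. 111.  23.  55.  57.] dq 6.0 
[-15.  23. 112.  28.  56.  52.] dq 5.0 
[-16.  22. 115.  33.  51.  46.] dq 6.0 
[-16.  21. 119.  39.  46.  38.] dq 8.0 
[-17.  21. 122.  46.  41.  29.] dq 10.0 
[-17.  21. 126.  56.  37.  17.] dq 12.0 
[-18.  20. 129.  66.  36.   4.] dq 12.0 
[-19.  20. 132.  77.  36.  -9.] dq 14.0 
[-21.  21. 135.  88.  37. -23.] dq 14.0 
[-22.  22. 137.  98.  40. -36.] dq 13.0 
[-23.  23. 140. 106.  44. -47.] dq 12.0 
[-21.  22. 141. 113.  41. -51.] dq 7.0 
[-18.  21. 142. 121.  38. -55.] dq 8.0 
[-15.  20. 143. 131.  35. -61.] dq 9.0 
[-11.  19. 144. 142.  32. -67.] dq 11.0 
[ -7.  19. 144. 154.  30. -75.] dq 12.0 
[ -3.  19. 144. 167.  29. -85.] dq 13.0 
[0.48070403 0.04741008 0.08201424] [[0.085, -0.687, 0.721], [-0.996, -0.057, 0.064], [-0.003, -0.724, -0.69]]
[[0.087, -0.704, 0.704], [-0.996, -0.062, 0.062], [0.0, -0.707, -0.707]]
```

```bash
python3 -m handwheel '[{"gripper":1,"x":-0.04,"y":0.5,"z":-0.8,"wx":5,"wy":0.4,"wz":0},{"gripper":1,"x":-0.04,"y":0.5,"z":-0.8,"wx":5,"wy":0.4,"wz":0},{"gripper":1,"x":-0.04,"y":0.5,"z":-0.8,"wx":0.4,"wy":-5,"wz":0},{"gripper":1,"x":-0.04,"y":0.5,"z":-0.8,"wx":0.4,"wy":-5,"wz":0},{"gripper":1,"x":-0.04,"y":0.5,"z":-0.8,"wx":0.4,"wy":-5,"wz":0},{"gripper":1,"x":-0.04,"y":0.5,"z":-0.8,"wx":0.4,"wy":-5,"wz":0},{"gripper":1,"x":0,"y":0,"z":0,"wx":0.4,"wy":-5,"wz":0},{"gripper":1,"x":0,"y":0,"z":0,"wx":0.4,"wy":-5,"wz":0}]'
python3 -m handwheel '[{"gripper":1,"x":0,"y":0,"z":0,"wx":0.4,"wy":-5,"wz":0},{"gripper":1,"x":0,"y":0,"z":0,"wx":0.4,"wy":-5,"wz":0},{"gripper":1,"x":0,"y":0,"z":0,"wx":0.4,"wy":-5,"wz":0},{"gripper":1,"x":0,"y":0,"z":0,"wx":-2.8,"wy":-0.3,"wz":-2.8},{"gripper":1,"x":0,"y":0,"z":0,"wx":-2.8,"wy":-0.3,"wz":-2.8},{"gripper":1,"x":0,"y":0,"z":0,"wx":-2.8,"wy":-0.3,"wz":-2.8},{"gripper":1,"x":0,"y":0,"z":0,"wx":-2.8,"wy":-0.3,"wz":-2.8},{"gripper":1,"x":0,"y":0,"z":0,"wx":-2.8,"wy":-0.3,"wz":-2.8}]'
python3 - <<'E'
from sim import *
from m import todeck
s=robot.state(); q=s['qpos']; R=np.array(s['orientation'])
v=[.5967,-.0026,np.radians(5)]
print(todeck(v,s['eef_pos']),s['eef_pos'][2],q.round(1))
Y=Ro.from_euler('z',5,True)
print('needed rot world',np.degrees((Ro.from_matrix(tool(5,45,1))*Ro.from_matrix(R).inv()).as_rotvec()).round(1))
E
```

```text
time_s: 16.3
eef_pos: [0.4829, 0.047, 0.0811]
orientation: [[0.287, -0.842, 0.457], [-0.893, -0.062, 0.446], [-0.347, -0.536, -0.769]]
force: [0.1, -0.3, 0.9]
width: 0.009
time_s: 17.3
eef_pos: [0.4842, 0.0435, 0.0808]
orientation: [[0.131, -0.661, 0.738], [-0.991, -0.067, 0.116], [-0.027, -0.747, -0.664]]
force: [1.1, -0.7, -0.0]
width: 0.003
[-108.0857734   55.7620117] 0.08077821052145316 [ -7.3  25.2 140.6 158.6  34.9 -81. ]
needed rot world [-1.9  3.2 -2.5]
```

```bash
python3 -m handwheel '[{"gripper":1,"x":0,"y":0.3,"z":-1,"wx":-1,"wy":1.6,"wz":-1.3},{"gripper":1,"x":0,"y":0.3,"z":-1,"wx":-1,"wy":1.6,"wz":-1.2},{"gripper":1,"x":0,"y":0,"z":-1,"wx":0,"wy":0,"wz":0},{"gripper":1,"x":0,"y":0,"z":-1,"wx":0,"wy":0,"wz":0},{"gripper":1,"x":0.5,"y":0,"z":-0.9,"wx":0,"wy":0,"wz":0},{"gripper":1,"x":1,"y":0.1,"z":-0.7,"wx":0,"wy":0,"wz":0},{"gripper":1,"x":1,"y":0.1,"z":0,"wx":0,"wy":0,"wz":0},{"gripper":1,"x":0.6,"y":0,"z":0,"wx":0,"wy":0,"wz":0}]'
cat > st.py <<'E'
from sim import *
from m import todeck,caps
v=[.5967,-.0026,np.radians(5)]
s=robot.state(); q=s['qpos']; R=np.array(s['orientation'])
print('deck',todeck(v,s['eef_pos']).round(1),(s['eef_pos'][2]*1e3).round(1),q.round(1),'F',s['force'].round(1))
print('needed rot world',np.degrees((Ro.from_matrix(tool(5,45,1))*Ro.from_matrix(R).inv()).as_rotvec()).round(1))
E
python3 st.py
python3 - <<'E'
from h import *
im=robot.camera('wrist'); cv2.imwrite('pics/w10.png',im[...,::-1])
im=robot.camera('scene'); cv2.imwrite('pics/s10.png',cv2.resize(im[150:280,230:410,::-1],None,fx=4,fy=4,interpolation=cv2.INTER_CUBIC))
E
```

```text
time_s: 18.3
eef_pos: [0.518, 0.0519, 0.022]
orientation: [[0.087, -0.705, 0.704], [-0.996, -0.062, 0.06], [0.002, -0.707, -0.707]]
force: [-0.4, -0.0, 0.4]
width: 0.007
deck [-73.7  61.1] 22.0 [ -2.   35.3 134.2 171.4  34.6 -87.9] F [-0.4 -0.   0.4]
needed rot world [ 0.1 -0.   0. ]
```

View pics/w10.png

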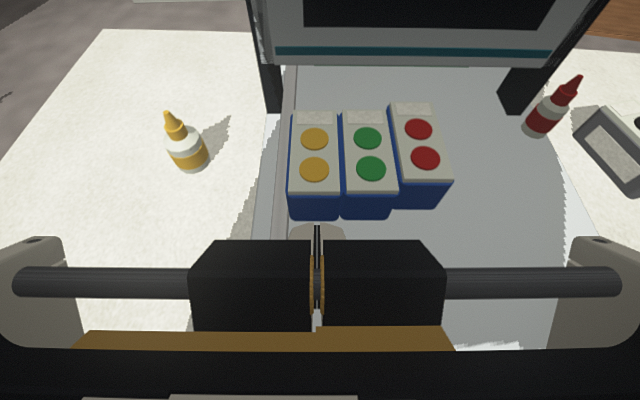

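View pics/s10.png

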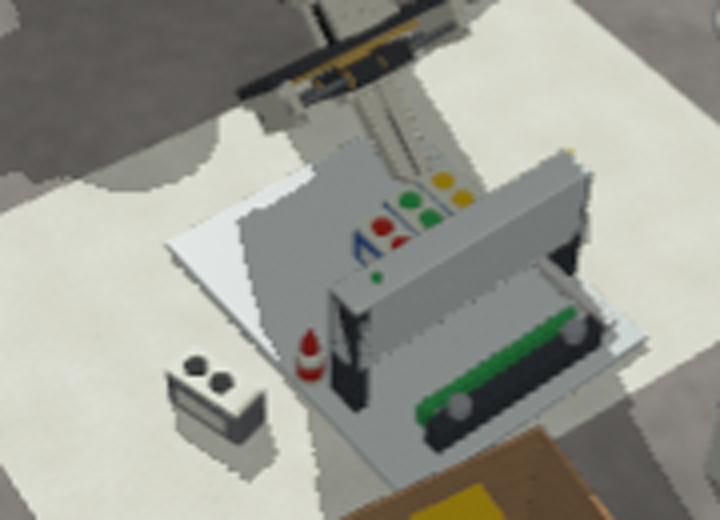

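```bash
python3 -m handwheel '[{"gripper":1,"x":0.3,"y":0.03,"z":0,"wx":0,"wy":0,"wz":0},{"gripper":1,"x":0.2,"y":0.02,"z":0,"wx":0,"wy":0,"wz":0},{"gripper":1,"x":0.2,"y":0.02,"z":0,"wx":0,"wy":0,"wz":0},{"gripper":1,"x":0.2,"y":0.02,"z":0,"wx":0,"wy":0,"wz":0},{"gripper":1,"x":0.2,"y":0.02,"z":0,"wx":0,"wy":0,"wz":0},{"gripper":1,"x":0.2,"y":0.02,"z":0,"wx":0,"wy":0,"wz":0},{"gripper":1,"x":0.3,"y":0.03,"z":0,"wx":0,"wy":0,"wz":0},{"gripper":1,"x":0.4,"y":0.04,"z":0,"wx":0,"wy":0,"wz":0}]'
python3 st.py
python3 - <<'E'
from h import *
im=robot.camera('wrist'); cv2.imwrite('pics/w11.png',im[...,::-1])
E
```

```text
time_s: 19.4
eef_pos: [0.5383, 0.054, 0.0226]
orientation: [[0.087, -0.704, 0.704], [-0.996, -0.062, 0.06], [0.002, -0.707, -0.707]]
force: [-0.3, -0.2, 1.5]
width: 0.003
deck [-53.2  61.4] 22.6 [ -1.5  35.6 131.5 171.5  32.2 -87.5] F [-0.3 -0.2  1.5]
needed rot world [0.1 0.  0. ]
```

View pics/w11.png

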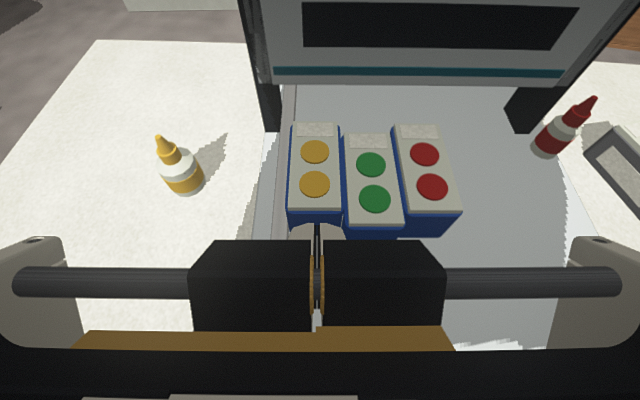

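```bash
python3 -m handwheel '[{"gripper":1,"x":0.4,"y":0.04,"z":0,"wx":0,"wy":0,"wz":0},{"gripper":1,"x":0.4,"y":0.04,"z":0,"wx":0,"wy":0,"wz":0},{"gripper":1,"x":0.4,"y":0.04,"z":0,"wx":0,"wy":0,"wz":0},{"gripper":1,"x":0.4,"y":0.04,"z":0,"wx":0,"wy":0,"wz":0},{"gripper":1,"x":0.4,"y":0.04,"z":0,"wx":0,"wy":0,"wz":0},{"gripper":1,"x":0.4,"y":0.04,"z":0,"wx":0,"wy":0,"wz":0},{"gripper":1,"x":0.4,"y":0.04,"z":0,"wx":0,"wy":0,"wz":0},{"gripper":1,"x":0.4,"y":0.04,"z":0,"wx":0,"wy":0,"wz":0}]'
python3 st.py
python3 - <<'E'
from h import *
im=robot.camera('wrist'); cv2.imwrite('pics/w12.png',im[...,::-1])
E
```

```text
time_s: 20.45
eef_pos: [0.5728, 0.0574, 0.0225]
orientation: [[0.087, -0.705, 0.704], [-0.996, -0.062, 0.06], [0.002, -0.707, -0.707]]
force: [-2.5, -0.6, 0.7]
width: 0.005
deck [-18.6  61.8] 22.5 [ -0.9  36.6 126.8 171.5  28.5 -86.7] F [-2.5 -0.6  0.7]
needed rot world [ 0.1 -0.   0. ]
```

View pics/w12.png

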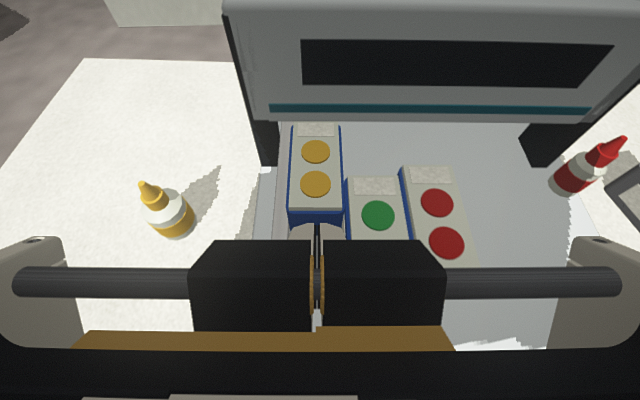

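```bash
python3 -m handwheel '[{"gripper":1,"x":0.4,"y":0.035,"z":0,"wx":0,"wy":0,"wz":0},{"gripper":1,"x":0.4,"y":0.035,"z":0,"wx":0,"wy":0,"wz":0},{"gripper":1,"x":0.4,"y":0.035,"z":0,"wx":0,"wy":0,"wz":0},{"gripper":1,"x":0.4,"y":0.035,"z":0,"wx":0,"wy":0,"wz":0},{"gripper":1,"x":0.3,"y":0.03,"z":0,"wx":0,"wy":0,"wz":0},{"gripper":1,"x":0.3,"y":0.03,"z":0,"wx":0,"wy":0,"wz":0},{"gripper":1,"x":0.3,"y":0.03,"z":0,"wx":0,"wy":0,"wz":0},{"gripper":1,"x":0.3,"y":0.03,"z":0,"wx":0,"wy":0,"wz":0}]'
python3 st.py
python3 - <<'E'
from h import *
im=robot.camera('wrist'); cv2.imwrite('pics/w13.png',im[...,::-1])
im=robot.camera('scene'); cv2.imwrite('pics/s13.png',cv2.resize(im[150:280,230:410,::-1],None,fx=4,fy=4,interpolation=cv2.INTER_CUBIC))
E
```

```text
time_s: 21.5
eef_pos: [0.6032, 0.0601, 0.0226]
orientation: [[0.086, -0.704, 0.705], [-0.996, -0.062, 0.06], [0.002, -0.707, -0.707]]
force: [-1.7, -0.3, 0.2]
width: 0.008
deck [11.9 61.9] 22.6 [ -0.4  37.6 122.6 171.3  25.4 -86. ] F [-1.7 -0.3  0.2]
needed rot world [0.1 0.  0. ]
```

View pics/w13.png

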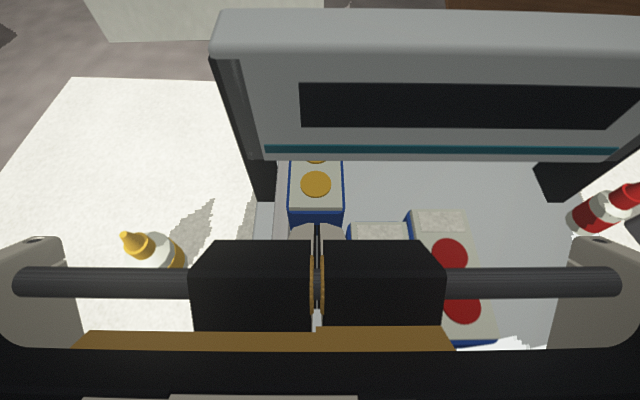

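View pics/s13.png

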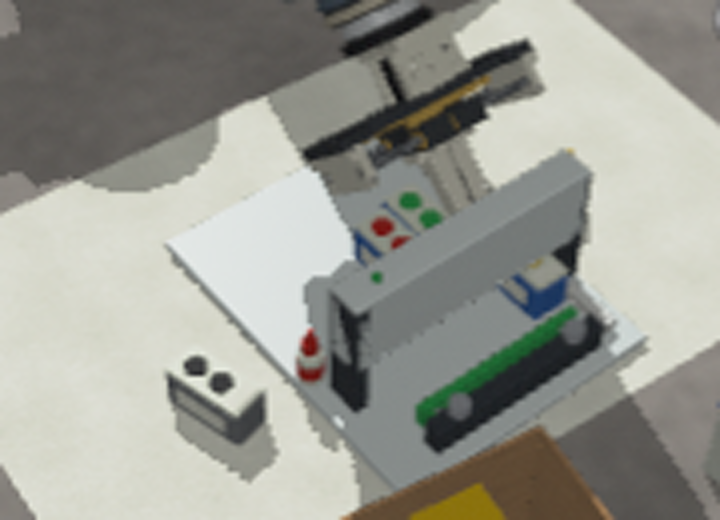

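```bash
python3 -m handwheel '[{"gripper":1,"x":0.3,"y":0.026,"z":0,"wx":0,"wy":0,"wz":0},{"gripper":1,"x":0.3,"y":0.026,"z":0,"wx":0,"wy":0,"wz":0},{"gripper":1,"x":0.3,"y":0.026,"z":0,"wx":0,"wy":0,"wz":0},{"gripper":1,"x":0.2,"y":0.02,"z":0,"wx":0,"wy":0,"wz":0},{"gripper":1,"x":0.2,"y":0.02,"z":0,"wx":0,"wy":0,"wz":0},{"gripper":1,"x":0.1,"y":0.01,"z":0,"wx":0,"wy":0,"wz":0},{"gripper":1,"x":0.1,"y":0.01,"z":0,"wx":0,"wy":0,"wz":0},{"gripper":1,"x":0.1,"y":0.01,"z":0,"wx":0,"wy":0,"wz":0}]'
python3 st.py
```

```text
time_s: 22.6
eef_pos: [0.6202, 0.0618, 0.0226]
orientation: [[0.087, -0.704, 0.705], [-0.996, -0.062, 0.06], [0.002, -0.707, -0.707]]
force: [-3.5, -1.5, 1.9]
width: 0.006
deck [29.1 62.1] 22.6 [ -0.2  38.3 120.2 171.1  23.7 -85.5] F [-3.5 -1.5  1.9]
needed rot world [0.1 0.  0. ]
```

```bash
python3 -m handwheel '[{"gripper":1,"x":0.07,"y":0.005,"z":0,"wx":0,"wy":0,"wz":0},{"gripper":1,"x":0.07,"y":0.005,"z":0,"wx":0,"wy":0,"wz":0},{"gripper":1,"x":0.07,"y":0.005,"z":0,"wx":0,"wy":0,"wz":0},{"gripper":1,"x":0.07,"y":0.005,"z":0,"wx":0,"wy":0,"wz":0},{"gripper":1,"x":0.06,"y":0.005,"z":0,"wx":0,"wy":0,"wz":0},{"gripper":1,"x":0.06,"y":0.005,"z":0,"wx":0,"wy":0,"wz":0},{"gripper":1,"x":0.06,"y":0.005,"z":0,"wx":0,"wy":0,"wz":0},{"gripper":1,"x":0.06,"y":0.005,"z":0,"wx":0,"wy":0,"wz":0}]'
python3 st.py
```

```text
time_s: 23.6
eef_pos: [0.6252, 0.0622, 0.0225]
orientation: [[0.087, -0.705, 0.704], [-0.996, -0.062, 0.06], [0.002, -0.707, -0.708]]
force: [-4.1, -0.7, 2.3]
width: 0.01
deck [34. 62.] 22.5 [-1.000e-01  3.850e+01  1.195e+02  1.710e+02  2.310e+01 -8.540e+01] F [-4.1 -0.7  2.3]
needed rot world [ 0.1 -0.   0. ]
```

```bash
python3 -m handwheel '[{"gripper":1,"x":0.06,"y":0.005,"z":0,"wx":0,"wy":0,"wz":0},{"gripper":1,"x":0.06,"y":0.005,"z":0,"wx":0,"wy":0,"wz":0},{"gripper":1,"x":0.06,"y":0.005,"z":0,"wx":0,"wy":0,"wz":0},{"gripper":1,"x":0.06,"y":0.005,"z":0,"wx":0,"wy":0,"wz":0},{"gripper":1,"x":0.06,"y":0.005,"z":0,"wx":0,"wy":0,"wz":0},{"gripper":1,"x":0.06,"y":0.005,"z":0,"wx":0,"wy":0,"wz":0},{"gripper":1,"x":0.06,"y":0.005,"z":0,"wx":0,"wy":0,"wz":0},{"gripper":1,"x":0.06,"y":0.005,"z":0,"wx":0,"wy":0,"wz":0}]'
python3 st.py
python3 - <<'E'
from h import *
im=robot.camera('wrist'); cv2.imwrite('pics/w14.png',im[...,::-1])
im=robot.camera('scene'); cv2.imwrite('pics/s14.png',cv2.resize(im[150:280,230:410,::-1],None,fx=4,fy=4,interpolation=cv2.INTER_CUBIC))
E
```

```text
time_s: 24.6
eef_pos: [0.6266, 0.0624, 0.0218]
orientation: [[0.086, -0.709, 0.7], [-0.996, -0.062, 0.06], [0.001, -0.703, -0.711]]
force: [-10.1, -1.3, 8.6]
width: 0.005
deck [35.5 62.1] 21.8 [-1.000e-01  3.860e+01  1.191e+02  1.709e+02  2.250e+01 -8.520e+01] F [-10.1  -1.3   8.6]
needed rot world [ 0.1 -0.3  0.1]
```

View pics/w14.png

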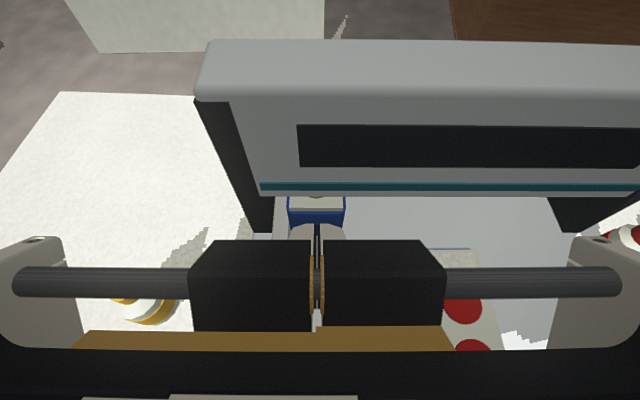

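View pics/s14.png

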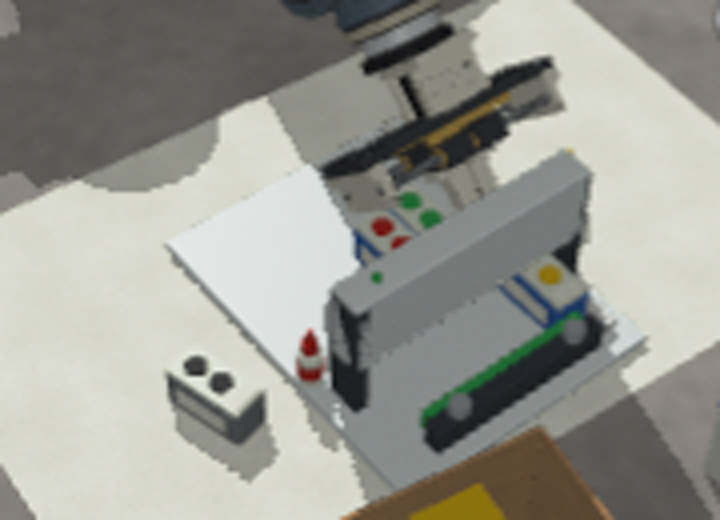

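```bash
python3 -m handwheel '[{"gripper":1,"x":-0.3,"y":-0.03,"z":0,"wx":0,"wy":0,"wz":0},{"gripper":1,"x":-1.5,"y":-0.13,"z":0.07,"wx":0,"wy":-0.3,"wz":0},{"gripper":1,"x":-3,"y":-0.26,"z":0,"wx":0,"wy":0,"wz":0},{"gripper":1,"x":-3,"y":-0.26,"z":0,"wx":0,"wy":0,"wz":0},{"gripper":1,"x":-3,"y":-0.26,"z":0,"wx":0,"wy":0,"wz":0},{"gripper":1,"x":0,"y":-1,"z":0,"wx":0,"wy":0,"wz":0},{"gripper":1,"x":0.2,"y":-2.5,"z":0,"wx":0,"wy":0,"wz":0},{"gripper":1,"x":0,"y":0,"z":0,"wx":0,"wy":0,"wz":0}]'
python3 st.py
python3 - <<'E'
from h import *
from m import *
v=[.5967,-.0026,np.radians(5)]
im=robot.camera('wrist'); cv2.imwrite('pics/w15.png',im[...,::-1])
c=robot.get_calibration('wrist'); o=caps(im,'wrist',c)
for k in o:
    for t in o[k]: print(k,t[0],t[1],todeck(v,t[2]).round(1))
E
```

```text
time_s: 25.7
eef_pos: [0.5208, 0.0177, 0.0244]
orientation: [[0.088, -0.699, 0.71], [-0.996, -0.064, 0.061], [0.003, -0.712, -0.702]]
force: [0.2, -0.7, -0.0]
width: 0.006
deck [-73.9  26.9] 24.4 [ -8.1  35.2 134.3 163.8  35.2 -86.1] F [ 0.2 -0.7 -0. ]
needed rot world [ 0.1  0.4 -0.1]
a 148 [270.5  72. ] [51.9 63.9]
a 26 [106.8 338.6] [-133.6  121.5]
a 24 [398.5 344.4] [-134.9   -7.6]
a 23 [424.1 345.1] [-135.2  -18.9]
c 546 [313.5 170.6] [-41.4  30.2]
c 443 [313.8 140.7] [-17.8  30.3]
b 519 [368.5 160.4] [-33.5  -3.4]
b 419 [365.3 131.7] [-9.7 -3.5]
b 299 [519.3  91.6] [  32.  -122.1]
b 235 [494.4 124.8] [ -2.4 -91.8]
```

View pics/w15.png

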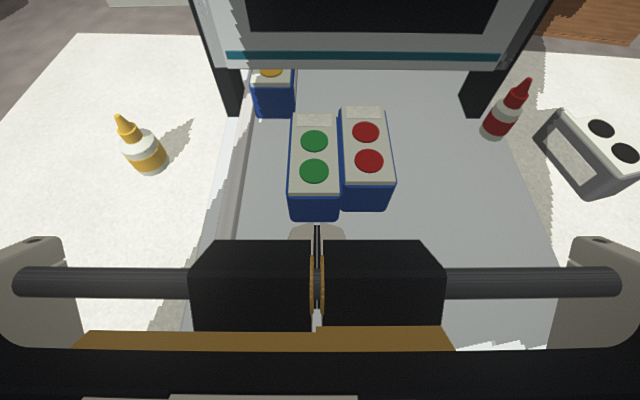

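```bash
python3 -m handwheel '[{"gripper":1,"x":0.5,"y":0.045,"z":-0.18,"wx":0,"wy":0.4,"wz":0},{"gripper":1,"x":0.2,"y":0.02,"z":0,"wx":0,"wy":0,"wz":0},{"gripper":1,"x":0.2,"y":0.02,"z":0,"wx":0,"wy":0,"wz":0},{"gripper":1,"x":0.2,"y":0.02,"z":0,"wx":0,"wy":0,"wz":0},{"gripper":1,"x":0.3,"y":0.03,"z":0,"wx":0,"wy":0,"wz":0},{"gripper":1,"x":0.4,"y":0.04,"z":0,"wx":0,"wy":0,"wz":0},{"gripper":1,"x":0.4,"y":0.04,"z":0,"wx":0,"wy":0,"wz":0},{"gripper":1,"x":0.4,"y":0.04,"z":0,"wx":0,"wy":0,"wz":0}]'
python3 -m handwheel '[{"gripper":1,"x":0.4,"y":0.04,"z":0,"wx":0,"wy":0,"wz":0},{"gripper":1,"x":0.4,"y":0.04,"z":0,"wx":0,"wy":0,"wz":0},{"gripper":1,"x":0.4,"y":0.04,"z":0,"wx":0,"wy":0,"wz":0},{"gripper":1,"x":0.4,"y":0.04,"z":0,"wx":0,"wy":0,"wz":0},{"gripper":1,"x":0.4,"y":0.04,"z":0,"wx":0,"wy":0,"wz":0},{"gripper":1,"x":0.4,"y":0.04,"z":0,"wx":0,"wy":0,"wz":0},{"gripper":1,"x":0.4,"y":0.04,"z":0,"wx":0,"wy":0,"wz":0},{"gripper":1,"x":0.4,"y":0.04,"z":0,"wx":0,"wy":0,"wz":0}]'
python3 st.py
python3 - <<'E'
from h import *
im=robot.camera('wrist'); cv2.imwrite('pics/w16.png',im[...,::-1])
E
```

```text
time_s: 26.75
eef_pos: [0.5484, 0.0232, 0.0225]
orientation: [[0.091, -0.704, 0.704], [-0.996, -0.066, 0.063], [0.002, -0.707, -0.707]]
force: [-1.2, -0.9, 1.0]
width: 0.003
time_s: 27.75
eef_pos: [0.5827, 0.0266, 0.0224]
orientation: [[0.091, -0.704, 0.704], [-0.996, -0.066, 0.063], [0.002, -0.707, -0.707]]
force: [-0.6, -0.1, 0.0]
width: 0.006
deck [-11.4  30.4] 22.4 [ -5.5  36.8 125.7 163.8  28.  -83.4] F [-0.6 -0.1  0. ]
needed rot world [ 0.1 -0.  -0.2]
```

View pics/w16.png

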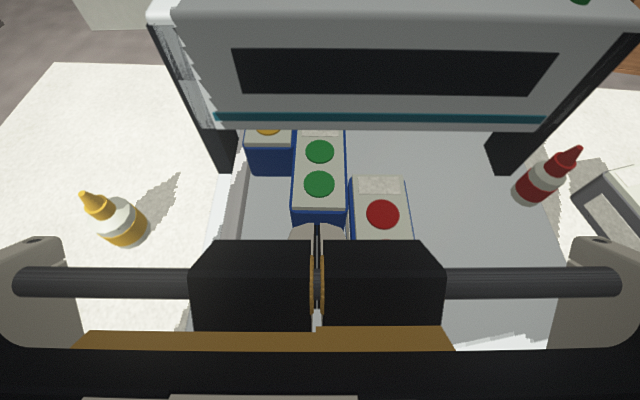

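```bash
python3 -m handwheel '[{"gripper":1,"x":0.4,"y":0.02,"z":0,"wx":0,"wy":0,"wz":0},{"gripper":1,"x":0.4,"y":0.02,"z":0,"wx":0,"wy":0,"wz":0},{"gripper":1,"x":0.4,"y":0.02,"z":0,"wx":0,"wy":0,"wz":0},{"gripper":1,"x":0.4,"y":0.02,"z":0,"wx":0,"wy":0,"wz":0},{"gripper":1,"x":0.4,"y":0.02,"z":0,"wx":0,"wy":0,"wz":0},{"gripper":1,"x":0.4,"y":0.02,"z":0,"wx":0,"wy":0,"wz":0},{"gripper":1,"x":0.4,"y":0.02,"z":0,"wx":0,"wy":0,"wz":0},{"gripper":1,"x":0.4,"y":0.02,"z":0,"wx":0,"wy":0,"wz":0}]'
python3 st.py
python3 - <<'E'
from h import *
im=robot.camera('wrist'); cv2.imwrite('pics/w17.png',im[...,::-1])
im=robot.camera('scene'); cv2.imwrite('pics/s17.png',cv2.resize(im[150:280,230:410,::-1],None,fx=4,fy=4,interpolation=cv2.INTER_CUBIC))
E
```

```text
time_s: 28.8
eef_pos: [0.6172, 0.0283, 0.0224]
orientation: [[0.091, -0.704, 0.704], [-0.996, -0.066, 0.063], [0.002, -0.707, -0.707]]
force: [-0.7, -0.7, -0.3]
width: 0.003
deck [23.1 29. ] 22.4 [ -4.9  38.1 120.9 162.9  24.6 -81.6] F [-0.7 -0.7 -0.3]
needed rot world [ 0.1 -0.  -0.2]
```

View pics/w17.png

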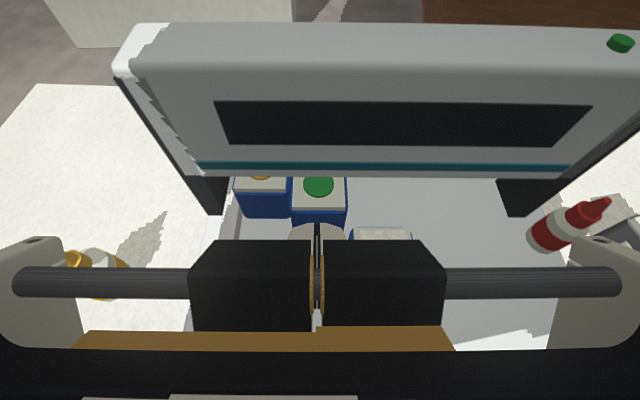

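View pics/s17.png

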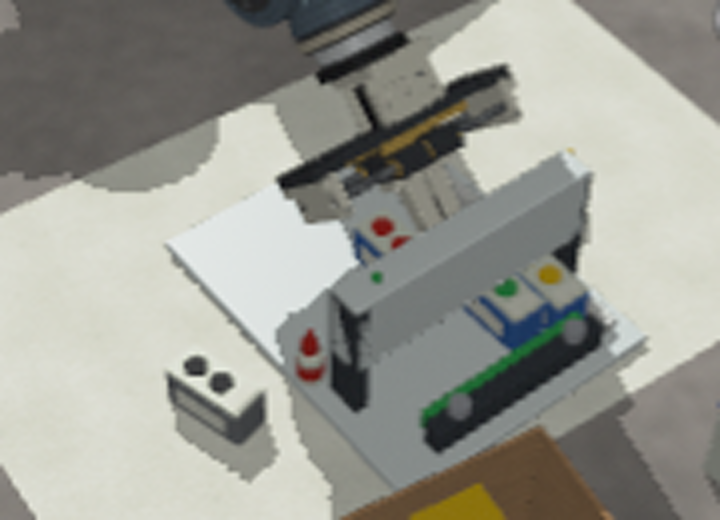

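```bash
python3 -m handwheel '[{"gripper":1,"x":0.3,"y":0.02,"z":0,"wx":0,"wy":0,"wz":0},{"gripper":1,"x":0.2,"y":0.015,"z":0,"wx":0,"wy":0,"wz":0},{"gripper":1,"x":0.2,"y":0.015,"z":0,"wx":0,"wy":0,"wz":0},{"gripper":1,"x":0.1,"y":0.01,"z":0,"wx":0,"wy":0,"wz":0},{"gripper":1,"x":0.1,"y":0.01,"z":0,"wx":0,"wy":0,"wz":0},{"gripper":1,"x":0.06,"y":0.005,"z":0,"wx":0,"wy":0,"wz":0},{"gripper":1,"x":0.06,"y":0.005,"z":0,"wx":0,"wy":0,"wz":0},{"gripper":1,"x":0.05,"y":0.005,"z":0,"wx":0,"wy":0,"wz":0}]'
python3 st.py
```

```text
time_s: 29.9
eef_pos: [0.6284, 0.0293, 0.0224]
orientation: [[0.091, -0.704, 0.704], [-0.996, -0.066, 0.063], [0.002, -0.707, -0.707]]
force: [-1.0, -0.3, 0.6]
width: 0.007
deck [34.4 29. ] 22.4 [ -4.6  38.6 119.3 162.5  23.5 -81. ] F [-1.  -0.3  0.6]
needed rot world [ 0.1 -0.  -0.2]
```

```bash
python3 -m handwheel '[{"gripper":1,"x":0.06,"y":0.005,"z":0,"wx":0,"wy":0,"wz":0},{"gripper":1,"x":0.05,"y":0.005,"z":0,"wx":0,"wy":0,"wz":0},{"gripper":1,"x":0.04,"y":0.005,"z":0,"wx":0,"wy":0,"wz":0},{"gripper":1,"x":0.04,"y":0.005,"z":0,"wx":0,"wy":0,"wz":0},{"gripper":1,"x":0.04,"y":0.005,"z":0,"wx":0,"wy":0,"wz":0},{"gripper":1,"x":0.04,"y":0.005,"z":0,"wx":0,"wy":0,"wz":0},{"gripper":1,"x":0.04,"y":0.005,"z":0,"wx":0,"wy":0,"wz":0},{"gripper":1,"x":0.04,"y":0.005,"z":0,"wx":0,"wy":0,"wz":0}]'
python3 st.py
```

```text
time_s: 30.9
eef_pos: [0.6291, 0.0294, 0.022]
orientation: [[0.09, -0.707, 0.701], [-0.996, -0.065, 0.062], [0.001, -0.704, -0.71]]
force: [-7.0, -2.0, 4.9]
width: 0.003
deck [35.1 29. ] 22.0 [ -4.5  38.6 119.1 162.5  23.  -80.8] F [-7.  -2.   4.9]
needed rot world [ 0.1 -0.2 -0.2]
```

```bash
python3 -m handwheel '[{"gripper":1,"x":-0.3,"y":-0.03,"z":0,"wx":0,"wy":0,"wz":0},{"gripper":1,"x":-1.5,"y":-0.13,"z":0,"wx":0,"wy":-0.2,"wz":0.2},{"gripper":1,"x":-3,"y":-0.26,"z":0,"wx":0,"wy":0,"wz":0},{"gripper":1,"x":-3,"y":-0.26,"z":0,"wx":0,"wy":0,"wz":0},{"gripper":1,"x":-2.2,"y":-0.2,"z":0,"wx":0,"wy":0,"wz":0},{"gripper":1,"x":0.1,"y":-1,"z":0,"wx":0,"wy":0,"wz":0},{"gripper":1,"x":0.2,"y":-2.6,"z":0,"wx":0,"wy":0,"wz":0},{"gripper":1,"x":0,"y":0,"z":0,"wx":0,"wy":0,"wz":0}]'
python3 st.py
python3 - <<'E'
from h import *
from m import *
v=[.5967,-.0026,np.radians(5)]
im=robot.camera('wrist'); cv2.imwrite('pics/w18.png',im[...,::-1])
c=robot.get_calibration('wrist'); o=caps(im,'wrist',c)
for k in o:
    for t in o[k]: print(k,t[0],t[1],todeck(v,t[2]).round(1))
E
```

```text
time_s: 31.9
eef_pos: [0.5303, -0.0161, 0.0233]
orientation: [[0.094, -0.701, 0.707], [-0.996, -0.068, 0.065], [0.002, -0.71, -0.704]]
force: [0.2, 0.3, 0.1]
width: 0.005
deck [-67.3  -7.7] 23.3 [-13.8  35.4 132.7 155.6  34.2 -83.3] F [0.2 0.3 0.1]
needed rot world [ 0.1  0.2 -0.4]
a 540 [104.9 164.4] [-32.3 123.2]
a 146 [225.3  75.9] [51.2 63.6]
a 32 [187.6 339.4] [-127.1   49.9]
a 27 [363.8 336.8] [-125.2  -27.4]
c 115 [270.5  76.4] [50.9 29.4]
b 560 [313.  167.7] [-33.6  -3.7]
b 455 [313.6 137.8] [-10.   -3.8]
b 345 [476.2  97.6] [  30.1 -119.9]
b 291 [456.3 131.1] [ -2.8 -97.3]
```

View pics/w18.png

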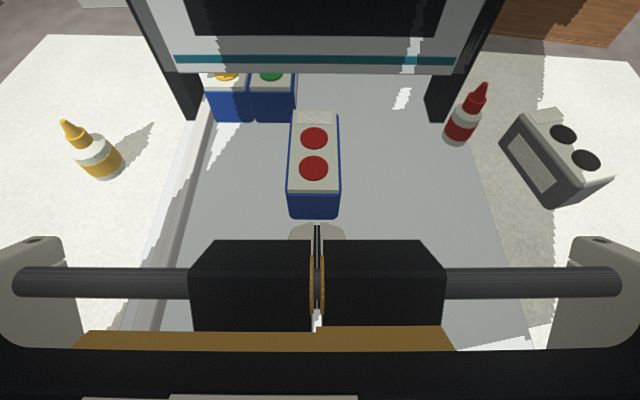

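```bash
python3 -m handwheel '[{"gripper":1,"x":0.6,"y":0.04,"z":-0.08,"wx":0,"wy":0.2,"wz":-0.4},{"gripper":1,"x":0.2,"y":0.015,"z":0,"wx":0,"wy":0,"wz":0},{"gripper":1,"x":0.2,"y":0.015,"z":0,"wx":0,"wy":0,"wz":0},{"gripper":1,"x":0.2,"y":0.015,"z":0,"wx":0,"wy":0,"wz":0},{"gripper":1,"x":0.3,"y":0.02,"z":0,"wx":0,"wy":0,"wz":0},{"gripper":1,"x":0.4,"y":0.03,"z":0,"wx":0,"wy":0,"wz":0},{"gripper":1,"x":0.4,"y":0.03,"z":0,"wx":0,"wy":0,"wz":0},{"gripper":1,"x":0.4,"y":0.03,"z":0,"wx":0,"wy":0,"wz":0}]'
python3 st.py
python3 - <<'E'
from h import *
from m import *
v=[.5967,-.0026,np.radians(5)]
im=robot.camera('wrist'); cv2.imwrite('pics/w19.png',im[...,::-1])
c=robot.get_calibration('wrist'); o=caps(im,'wrist',c)
for k in 'bc':
    for t in o[k]: print(k,t[0],t[1],todeck(v,t[2]).round(1))
E
```

```text
time_s: 32.95
eef_pos: [0.5586, -0.0111, 0.0223]
orientation: [[0.09, -0.705, 0.704], [-0.996, -0.065, 0.063], [0.002, -0.707, -0.708]]
force: [-1.3, -0.1, 0.2]
width: 0.004
deck [-38.7  -5.2] 22.3 [-11.8  36.2 128.9 156.4  30.9 -81.7] F [-1.3 -0.1  0.2]
needed rot world [ 0.1 -0.  -0.2]
b 635 [317.  183.5] [-16.1  -4.7]
b 517 [317.2 151.1] [ 7.7 -4.7]
b 458 [492.4 126.1] [  30.  -120.9]
b 343 [468.8 158.3] [  2.9 -97.6]
c 101 [270.2 101.7] [51.6 28. ]
```

View pics/w19.png

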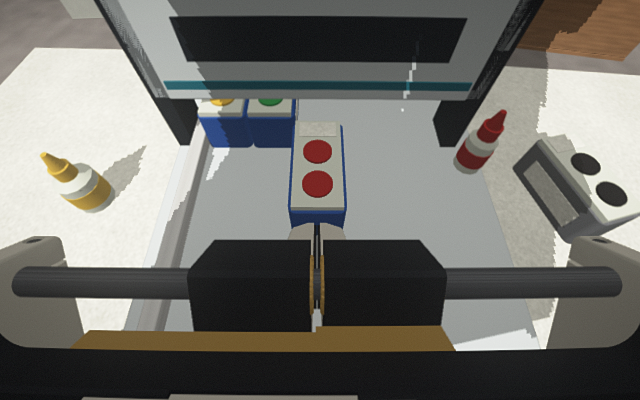

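```bash
python3 -m handwheel '[{"gripper":1,"x":0.3,"y":0.012,"z":0,"wx":0,"wy":0,"wz":0},{"gripper":1,"x":0.3,"y":0.012,"z":0,"wx":0,"wy":0,"wz":0},{"gripper":1,"x":0.3,"y":0.012,"z":0,"wx":0,"wy":0,"wz":0},{"gripper":1,"x":0.3,"y":0.012,"z":0,"wx":0,"wy":0,"wz":0},{"gripper":1,"x":0.3,"y":0.012,"z":0,"wx":0,"wy":0,"wz":0},{"gripper":1,"x":0.3,"y":0.012,"z":0,"wx":0,"wy":0,"wz":0},{"gripper":1,"x":0.3,"y":0.012,"z":0,"wx":0,"wy":0,"wz":0},{"gripper":1,"x":0.3,"y":0.012,"z":0,"wx":0,"wy":0,"wz":0}]'
python3 st.py
python3 - <<'E'
from h import *
im=robot.camera('wrist'); cv2.imwrite('pics/w20.png',cv2.resize(im[60:240,160:440,::-1],None,fx=2.8,fy=2.8,interpolation=cv2.INTER_CUBIC))
E
```

```text
time_s: 34.0
eef_pos: [0.5846, -0.0101, 0.0223]
orientation: [[0.09, -0.705, 0.704], [-0.996, -0.065, 0.062], [0.002, -0.707, -0.707]]
force: [0.2, -0.2, 0.5]
width: 0.006
deck [-12.7  -6.5] 22.3 [-10.9  37.  125.3 155.8  28.3 -80. ] F [ 0.2 -0.2  0.5]
needed rot world [ 0.1 -0.  -0.2]
```

View pics/w20.png

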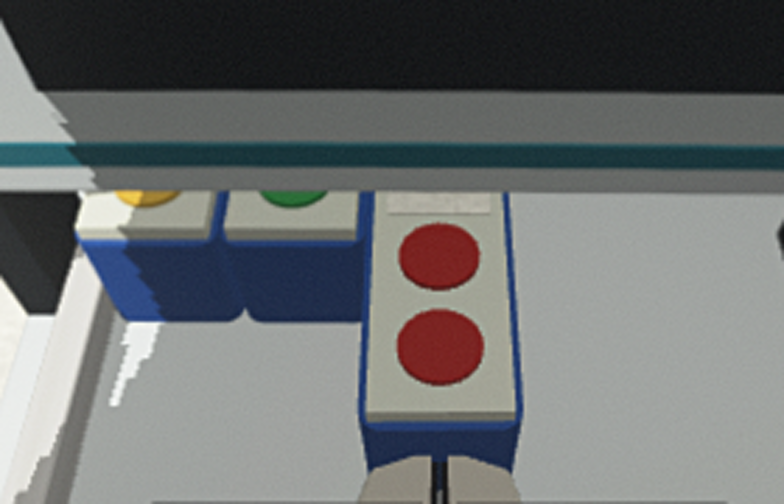

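```bash
python3 -m handwheel '[{"gripper":1,"x":0.4,"y":0.03,"z":0,"wx":0,"wy":0,"wz":0},{"gripper":1,"x":0.4,"y":0.03,"z":0,"wx":0,"wy":0,"wz":0},{"gripper":1,"x":0.4,"y":0.03,"z":0,"wx":0,"wy":0,"wz":0},{"gripper":1,"x":0.4,"y":0.03,"z":0,"wx":0,"wy":0,"wz":0},{"gripper":1,"x":0.4,"y":0.03,"z":0,"wx":0,"wy":0,"wz":0},{"gripper":1,"x":0.4,"y":0.03,"z":0,"wx":0,"wy":0,"wz":0},{"gripper":1,"x":0.4,"y":0.03,"z":0,"wx":0,"wy":0,"wz":0},{"gripper":1,"x":0.4,"y":0.03,"z":0,"wx":0,"wy":0,"wz":0}]'
python3 st.py
python3 - <<'E'
from h import *
im=robot.camera('wrist'); cv2.imwrite('pics/w21.png',cv2.resize(im[100:240,160:440,::-1],None,fx=2.8,fy=2.8,interpolation=cv2.INTER_CUBIC))
E
```

```text
time_s: 35.05
eef_pos: [0.6191, -0.0076, 0.0224]
orientation: [[0.09, -0.704, 0.704], [-0.996, -0.065, 0.062], [0.002, -0.707, -0.707]]
force: [-0.6, -0.3, 0.7]
width: 0.006
deck [21.9 -6.9] 22.4 [ -9.7  38.2 120.6 154.8  24.9 -77.5] F [-0.6 -0.3  0.7]
needed rot world [ 0.1 -0.  -0.2]
```

View pics/w21.png

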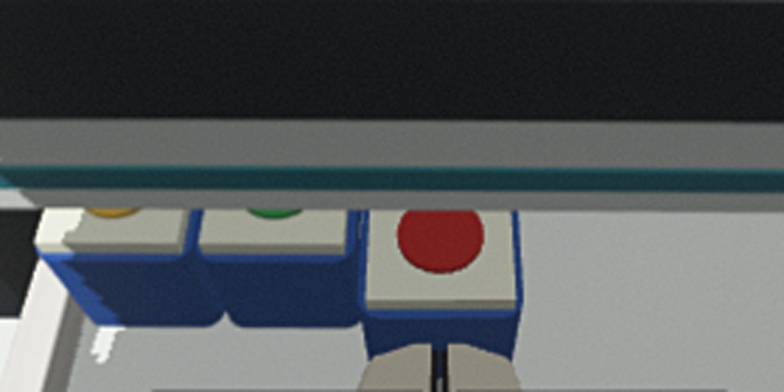

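```bash
python3 -m handwheel '[{"gripper":1,"x":0.4,"y":0.03,"z":0,"wx":0,"wy":0,"wz":0},{"gripper":1,"x":0.2,"y":0.015,"z":0,"wx":0,"wy":0,"wz":0},{"gripper":1,"x":0.2,"y":0.015,"z":0,"wx":0,"wy":0,"wz":0},{"gripper":1,"x":0.1,"y":0.01,"z":0,"wx":0,"wy":0,"wz":0},{"gripper":1,"x":0.1,"y":0.01,"z":0,"wx":0,"wy":0,"wz":0},{"gripper":1,"x":0.06,"y":0.005,"z":0,"wx":0,"wy":0,"wz":0},{"gripper":1,"x":0.06,"y":0.005,"z":0,"wx":0,"wy":0,"wz":0},{"gripper":1,"x":0.05,"y":0.005,"z":0,"wx":0,"wy":0,"wz":0}]'
python3 -m handwheel '[{"gripper":1,"x":0.06,"y":0.005,"z":0,"wx":0,"wy":0,"wz":0},{"gripper":1,"x":0.05,"y":0.005,"z":0,"wx":0,"wy":0,"wz":0},{"gripper":1,"x":0.04,"y":0.005,"z":0,"wx":0,"wy":0,"wz":0},{"gripper":1,"x":0.04,"y":0.005,"z":0,"wx":0,"wy":0,"wz":0},{"gripper":1,"x":0.04,"y":0.005,"z":0,"wx":0,"wy":0,"wz":0},{"gripper":1,"x":0.04,"y":0.005,"z":0,"wx":0,"wy":0,"wz":0},{"gripper":1,"x":0.04,"y":0.005,"z":0,"wx":0,"wy":0,"wz":0},{"gripper":1,"x":0.04,"y":0.005,"z":0,"wx":0,"wy":0,"wz":0}]'
python3 st.py
```

```text
time_s: 36.1
eef_pos: [0.6318, -0.0066, 0.0224]
orientation: [[0.09, -0.704, 0.704], [-0.996, -0.065, 0.062], [0.002, -0.707, -0.707]]
force: [-2.7, 0.2, 1.5]
width: 0.005
time_s: 37.1
eef_pos: [0.6321, -0.0065, 0.022]
orientation: [[0.088, -0.708, 0.701], [-0.996, -0.063, 0.061], [0.001, -0.704, -0.711]]
force: [-6.1, -0.4, 4.4]
width: 0.005
deck [34.9 -6.9] 22.0 [ -9.2  38.7 118.7 154.2  23.3 -76.3] F [-6.1 -0.4  4.4]
needed rot world [ 0.1 -0.3 -0.1]
```

```bash
python3 -m handwheel '[{"gripper":1,"x":-0.3,"y":-0.03,"z":0,"wx":0,"wy":0,"wz":0},{"gripper":1,"x":-1,"y":-0.09,"z":0,"wx":0,"wy":-0.3,"wz":0},{"gripper":1,"x":-2,"y":-0.17,"z":0,"wx":0,"wy":0,"wz":0},{"gripper":1,"x":-1.5,"y":-0.13,"z":0,"wx":0,"wy":0,"wz":0},{"gripper":1,"x":0,"y":0,"z":0,"wx":0,"wy":0,"wz":0},{"gripper":1,"x":0,"y":0,"z":0,"wx":0,"wy":0,"wz":0},{"gripper":1,"x":0,"y":0,"z":0,"wx":0,"wy":0,"wz":0},{"gripper":1,"x":0,"y":0,"z":0,"wx":0,"wy":0,"wz":0}]'
python3 st.py
python3 - <<'E'
from h import *
im=robot.camera('wrist'); cv2.imwrite('pics/w22f.png',im[...,::-1]); cv2.imwrite('pics/w22.png',cv2.resize(im[40:240,180:380,::-1],None,fx=3.8,fy=3,interpolation=cv2.INTER_CUBIC))
im=robot.camera('scene'); cv2.imwrite('pics/s22.png',cv2.resize(im[190:270,310:410,::-1],None,fx=7,fy=7,interpolation=cv2.INTER_CUBIC))
im=robot.camera('top'); cv2.imwrite('pics/t22.png',cv2.resize(im[130:210,270:370,::-1],None,fx=7,fy=7,interpolation=cv2.INTER_CUBIC))
E
```

```text
time_s: 38.1
eef_pos: [0.5829, -0.011, 0.0226]
orientation: [[0.088, -0.702, 0.707], [-0.996, -0.064, 0.061], [0.002, -0.71, -0.705]]
force: [0.3, -0.2, 1.0]
width: 0.004
deck [-14.4  -7.1] 22.6 [-11.   37.  125.7 156.1  28.8 -80.3] F [ 0.3 -0.2  1. ]
needed rot world [ 0.1  0.2 -0.1]
```

View pics/w22.png

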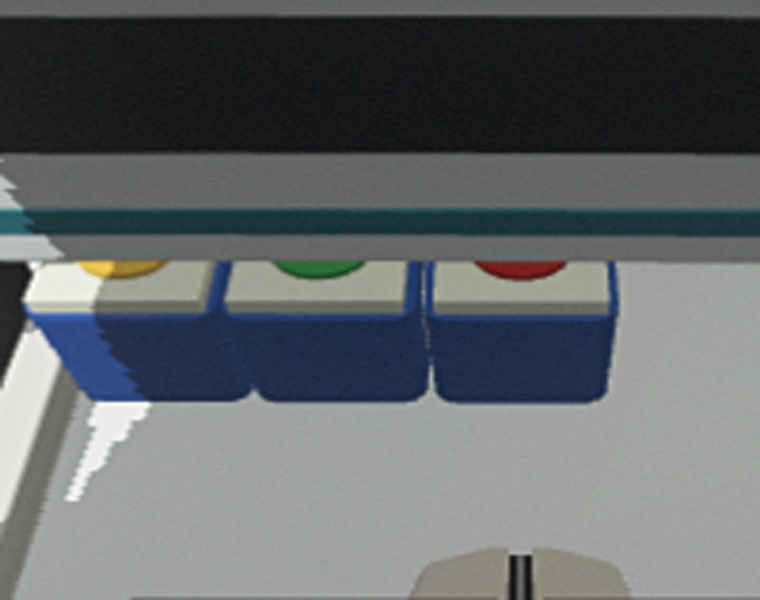

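View pics/s22.png

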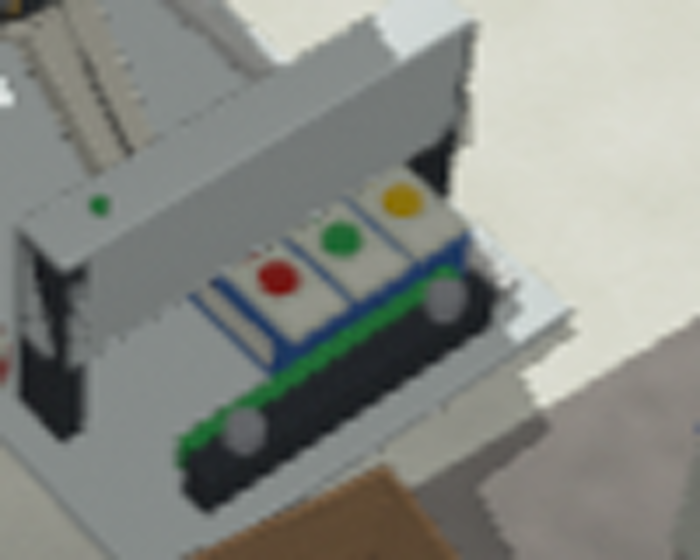

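View pics/t22.png

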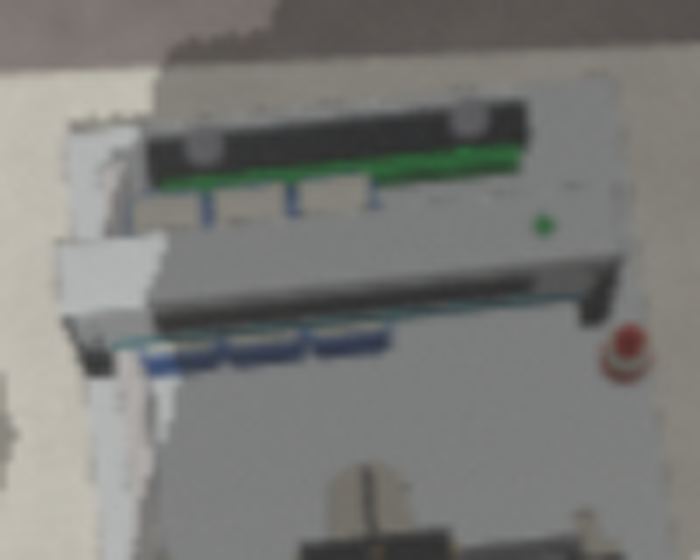

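Run:
```python
from sim import *
s=robot.state(); q=s['qpos'];pos=np.array(s['eef_pos']);R=np.array(s['orientation'])
seq=[((0,-11,0),(3,0,0))]*4+[((10,0,0),(0,0,0))]*7
q,pos,R=run(q,pos,R,seq); print(pos,R.round(3).tolist())
```

```text
[-14.  33. 130. 148.  30. -73.] dq 8.0 
[-17.  33. 130. 140.  31. -66.] dq 8.0 
[-20.  34. 129. 132.  32. -59.] dq 8.0 
[-22.  34. 128. 125.  34. -53.] dq 7.0 
[-22.  34. 127. 125.  33. -52.] dq 1.0 
[-21.  35. 125. 124.  33. -51.] dq 1.0 
[-21.  35. 124. 124.  32. -49.] dq 1.0 
[-20.  36. 122. 123.  31. -48.] dq 1.0 
[-19.  36. 121. 123.  31. -47.] dq 1.0 
[-19.  37. 120. 122.  30. -46.] dq 1.0 
[-18.  37. 118. 121.  29. -44.] dq 1.0 
[ 0.65629321 -0.04872074  0.02252687] [[0.086, -0.715, 0.694], [-0.975, 0.083, 0.207], [-0.206, -0.694, -0.69]]
```

View pics/w22f.png

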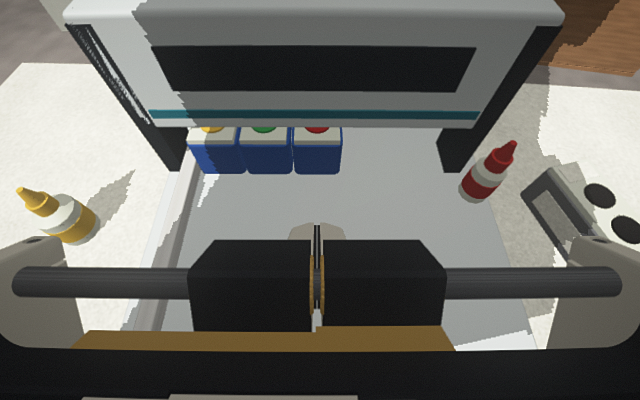

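```bash
python3 -m handwheel '[{"gripper":1,"x":0.1,"y":-1.2,"z":0,"wx":2.7,"wy":0.4,"wz":0},{"gripper":1,"x":0.1,"y":-1.2,"z":0,"wx":2.7,"wy":0.3,"wz":0},{"gripper":1,"x":0.1,"y":-1.2,"z":-0.1,"wx":2.6,"wy":0.2,"wz":0},{"gripper":1,"x":1.2,"y":0.08,"z":0,"wx":0,"wy":0,"wz":0},{"gripper":1,"x":1.2,"y":0.08,"z":0,"wx":0,"wy":0,"wz":0},{"gripper":1,"x":1.2,"y":0.08,"z":0,"wx":0,"wy":0,"wz":0},{"gripper":1,"x":0.3,"y":0.02,"z":0,"wx":0,"wy":0,"wz":0},{"gripper":1,"x":0,"y":0,"z":0,"wx":0,"wy":0,"wz":0}]'
python3 st.py
python3 - <<'E'
from h import *
im=robot.camera('wrist'); cv2.imwrite('pics/w23.png',im[...,::-1])
im=robot.camera('scene'); cv2.imwrite('pics/s23.png',cv2.resize(im[150:280,230:410,::-1],None,fx=4,fy=4,interpolation=cv2.INTER_CUBIC))
E
```

```text
time_s: 39.25
eef_pos: [0.6281, -0.0427, 0.0217]
orientation: [[0.091, -0.713, 0.695], [-0.986, 0.034, 0.164], [-0.14, -0.7, -0.7]]
force: [-0.3, -0.3, 0.2]
width: 0.005
deck [ 27.8 -42.6] 21.7 [-17.5  39.4 117.8 129.   28.  -53.7] F [-0.3 -0.3  0.2]
needed rot world [-8.  -0.7 -0.3]
```

View pics/w23.png

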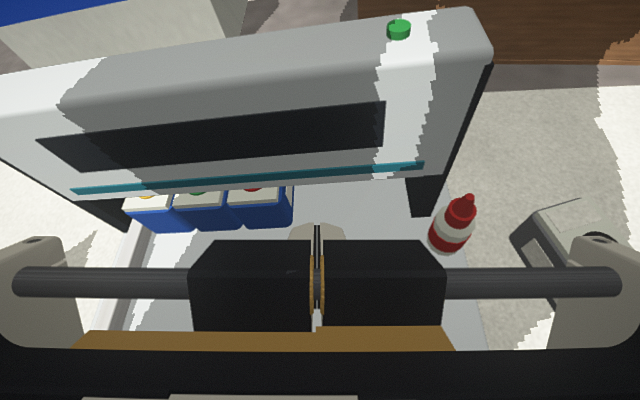

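View pics/s23.png

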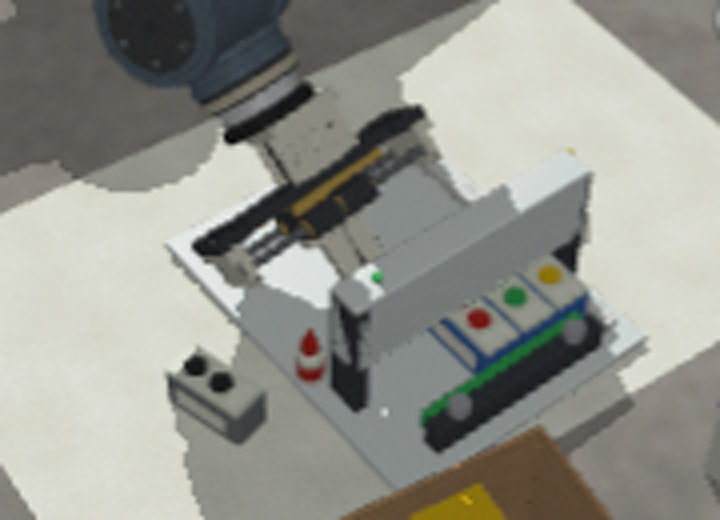

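```bash
python3 -m handwheel '[{"gripper":1,"x":0.8,"y":0.05,"z":0,"wx":0,"wy":0,"wz":0},{"gripper":1,"x":0.8,"y":0.05,"z":0,"wx":0,"wy":0,"wz":0},{"gripper":1,"x":0.8,"y":0.05,"z":0,"wx":0,"wy":0,"wz":0},{"gripper":1,"x":0,"y":0,"z":0,"wx":0,"wy":0,"wz":0},{"gripper":1,"x":0,"y":0.1,"z":0,"wx":0,"wy":0,"wz":0},{"gripper":1,"x":0,"y":0.1,"z":0,"wx":0,"wy":0,"wz":0},{"gripper":1,"x":0,"y":0.1,"z":0,"wx":0,"wy":0,"wz":0},{"gripper":1,"x":0,"y":0,"z":0,"wx":0,"wy":0,"wz":0}]'
python3 st.py
python3 - <<'E'
from h import *
im=robot.camera('wrist'); cv2.imwrite('pics/w24.png',im[...,::-1])
E
```

```text
time_s: 40.35
eef_pos: [0.6529, -0.0381, 0.0215]
orientation: [[0.09, -0.714, 0.695], [-0.986, 0.035, 0.163], [-0.14, -0.7, -0.7]]
force: [-1.0, -0.8, -0.4]
width: 0.008
deck [ 52.9 -40.3] 21.5 [-16.   40.4 114.4 127.4  26.  -50.5] F [-1.  -0.8 -0.4]
needed rot world [-8.  -0.7 -0.2]
```

View pics/w24.png

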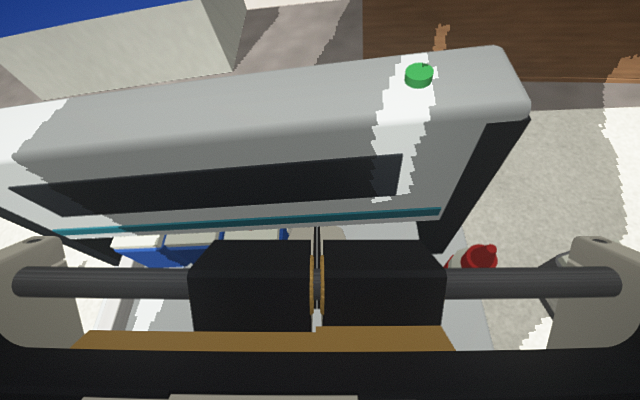

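```bash
python3 -m handwheel '[{"gripper":1,"x":0,"y":0.06,"z":0,"wx":0,"wy":0,"wz":0},{"gripper":1,"x":0,"y":0.06,"z":0,"wx":0,"wy":0,"wz":0},{"gripper":1,"x":0,"y":0.05,"z":0,"wx":0,"wy":0,"wz":0},{"gripper":1,"x":0,"y":0.05,"z":0,"wx":0,"wy":0,"wz":0},{"gripper":1,"x":0,"y":0.05,"z":0,"wx":0,"wy":0,"wz":0},{"gripper":1,"x":0,"y":0.04,"z":0,"wx":0,"wy":0,"wz":0},{"gripper":1,"x":0,"y":0.04,"z":0,"wx":0,"wy":0,"wz":0},{"gripper":1,"x":0,"y":0.04,"z":0,"wx":0,"wy":0,"wz":0}]'
python3 st.py
```

```text
time_s: 41.4
eef_pos: [0.6527, -0.0343, 0.0214]
orientation: [[0.089, -0.714, 0.695], [-0.986, 0.035, 0.163], [-0.14, -0.7, -0.701]]
force: [-0.5, -0.0, -0.6]
width: 0.003
deck [ 53.1 -36.5] 21.4 [-15.5  40.4 114.5 128.3  25.9 -50.9] F [-0.5 -0.  -0.6]
needed rot world [-8.  -0.8 -0.2]
```

```bash
python3 -m handwheel '[{"gripper":1,"x":0,"y":0.05,"z":0,"wx":0,"wy":0,"wz":0},{"gripper":1,"x":0,"y":0.04,"z":0,"wx":0,"wy":0,"wz":0},{"gripper":1,"x":0,"y":0.04,"z":0,"wx":0,"wy":0,"wz":0},{"gripper":1,"x":0,"y":0.04,"z":0,"wx":0,"wy":0,"wz":0},{"gripper":1,"x":0,"y":0.03,"z":0,"wx":0,"wy":0,"wz":0},{"gripper":1,"x":0,"y":0.03,"z":0,"wx":0,"wy":0,"wz":0},{"gripper":1,"x":0,"y":0.03,"z":0,"wx":0,"wy":0,"wz":0},{"gripper":1,"x":0,"y":0.03,"z":0,"wx":0,"wy":0,"wz":0}]'
python3 st.py
```

```text
time_s: 42.4
eef_pos: [0.6526, -0.0335, 0.0213]
orientation: [[0.084, -0.715, 0.694], [-0.987, 0.038, 0.158], [-0.139, -0.698, -0.702]]
force: [-1.7, -5.0, 0.2]
width: 0.01
deck [ 53.  -35.7] 21.3 [-15.3  40.4 114.6 129.   25.6 -51.2] F [-1.7 -5.   0.2]
needed rot world [-8.  -0.8  0.1]
```

```bash
python3 -m handwheel '[{"gripper":1,"x":0,"y":-0.3,"z":0,"wx":0,"wy":0,"wz":0},{"gripper":1,"x":0,"y":-0.6,"z":0,"wx":0,"wy":0,"wz":0},{"gripper":1,"x":-2,"y":-0.16,"z":0,"wx":0,"wy":0,"wz":0},{"gripper":1,"x":-2.5,"y":-0.2,"z":0,"wx":0,"wy":0,"wz":0},{"gripper":1,"x":-2.5,"y":0,"z":0,"wx":-4,"wy":-0.4,"wz":0},{"gripper":1,"x":0,"y":1,"z":0,"wx":-4,"wy":-0.4,"wz":0},{"gripper":1,"x":0,"y":1,"z":0,"wx":0,"wy":0,"wz":0},{"gripper":1,"x":0,"y":0,"z":0,"wx":0,"wy":0,"wz":0}]'
python3 st.py
python3 - <<'E'
from h import *
im=robot.camera('wrist'); cv2.imwrite('pics/w25.png',cv2.resize(im[40:240,180:380,::-1],None,fx=3.8,fy=3,interpolation=cv2.INTER_CUBIC));cv2.imwrite('pics/w25f.png',im[...,::-1])
im=robot.camera('scene'); cv2.imwrite('pics/s25.png',cv2.resize(im[190:270,310:410,::-1],None,fx=7,fy=7,interpolation=cv2.INTER_CUBIC))
E
```

```text
time_s: 43.4
eef_pos: [0.5814, -0.0269, 0.0221]
orientation: [[0.088, -0.702, 0.706], [-0.996, -0.066, 0.059], [0.005, -0.709, -0.705]]
force: [0.2, -1.0, -0.1]
width: 0.004
deck [-17.4 -22.8] 22.1 [-13.3  37.  125.7 153.1  29.  -79.4] F [ 0.2 -1.  -0.1]
needed rot world [ 0.3  0.2 -0.1]
```

View pics/w25.png

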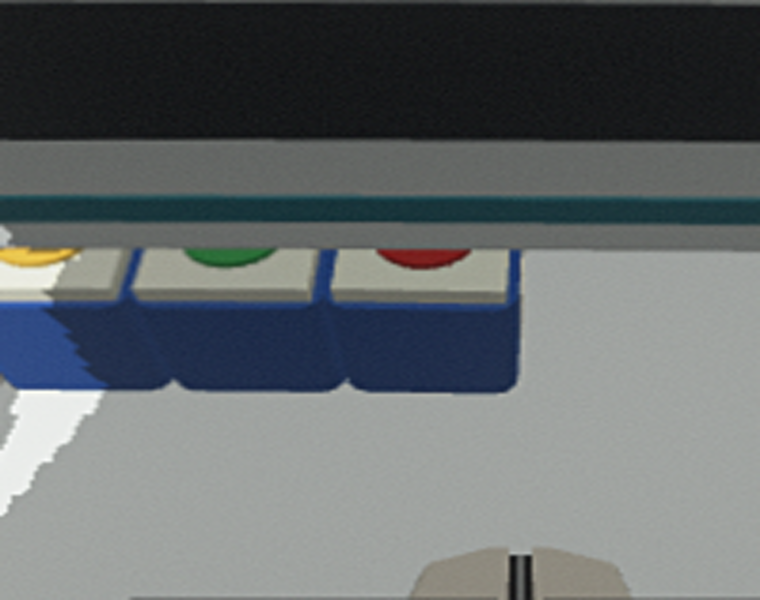

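View pics/s25.png

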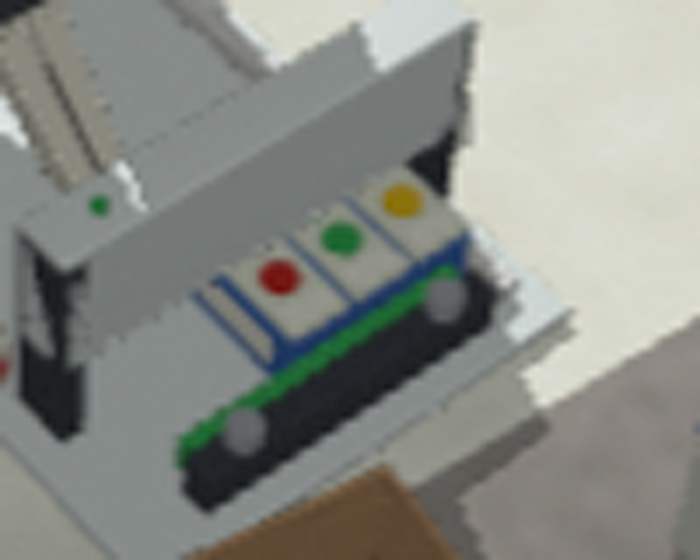

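Run:
```python
from m import *
v=[.5967,-.0026,np.radians(5)]
im=cv2.imread('pics/w25f.png').astype(float); c=robot.get_calibration('wrist')
# zoom->full: x=180+X/3.8,y=40+Y/3
for n,X0,X1,Y0,Y1 in (('a',40,150,365,410),('c',200,320,365,410),('b',370,490,365,410)):
    P=[]
    for x in range(int(180+X0/3.8),int(180+X1/3.8)):
        col=im[int(40+Y0/3):int(40+Y1/3),x,2] # red channel dark on blue, bright on deck
        h=(col.min()+col.max())/2; i=np.argmax(col>h); y=int(40+Y0/3)+i-1+(h-col[i-1])/(col[i]-col[i-1])
        P.append(todeck(v,ray(c,(x,y),.0105)))
    P=np.array(P); k=np.polyfit(P[:,1],P[:,0],1); print(n,np.median(P[:,0]).round(2),'y',P[[0,-1],1].round(1),'slope deg',np.degrees(k[0]).round(2))
row=int(40+340/3)
for Y in (335,350,365):
    r=im[int(40+Y/3),180:330]; print(Y,[int(t) for t in r[:,2]][60:150])
```

```text
a 40.56 y [71.5 50.5] slope deg 0.59
c 40.23 y [40.  16.9] slope deg 0.71
b 40.1 y [  6.5 -15.8] slope deg 0.68
335 [30, 31, 27, 31, 32, 31, 29, 30, 28, 31, 30, 30, 29, 28, 27, 29, 31, 30, 33, 29, 29, 32, 28, 27, 31, 29, 28, 32, 31, 29, 27, 30, 27, 32, 29, 32, 28, 31, 29, 27, 29, 31, 31, 32, 28, 33, 33, 32, 29, 28, 32, 31, 30, 29, 33, 32, 30, 31, 31, 29, 31, 30, 31, 32, 33, 30, 31, 31, 33, 31, 34, 30, 32, 28, 32, 27, 57, 154, 162, 160, 158, 159, 157, 160, 159, 159, 160, 159, 158, 158]
350 [30, 31, 29, 29, 29, 30, 29, 29, 30, 29, 29, 34, 28, 31, 30, 32, 29, 26, 31, 26, 29, 32, 30, 28, 30, 25, 31, 30, 33, 31, 29, 27, 28, 28, 33, 31, 31, 29, 33, 31, 29, 29, 30, 30, 30, 30, 31, 30, 30, 32, 31, 31, 30, 32, 30, 31, 34, 30, 30, 34, 32, 30, 33, 32, 32, 33, 31, 30, 31, 30, 34, 33, 35, 31, 31, 30, 66, 165, 163, 159, 163, 157, 160, 160, 159, 158, 160, 158, 159, 159]
365 [32, 31, 31, 30, 30, 29, 32, 31, 30, 31, 32, 30, 30, 30, 30, 32, 32, 30, 30, 32, 31, 31, 31, 27, 33, 33, 31, 32, 34, 33, 33, 30, 29, 31, 31, 36, 32, 30, 33, 33, 31, 31, 31, 32, 32, 32, 32, 30, 31, 31, 30, 35, 30, 32, 32, 34, 34, 32, 33, 33, 31, 31, 32, 35, 32, 30, 31, 34, 34, 32, 35, 31, 35, 32, 28, 31, 95, 165, 163, 158, 156, 159, 157, 158, 159, 158, 159, 159, 159, 161]
```

```bash
python3 -m handwheel '[{"gripper":1,"x":-1,"y":0,"z":0.5,"wx":0,"wy":0,"wz":0},{"gripper":1,"x":-1,"y":0,"z":0.5,"wx":0,"wy":0,"wz":0},{"gripper":1,"x":-1,"y":0,"z":0.5,"wx":0,"wy":0,"wz":0},{"gripper":1,"x":-1,"y":0,"z":0.5,"wx":0,"wy":0,"wz":0},{"gripper":1,"x":-1,"y":0,"z":0.5,"wx":0,"wy":0,"wz":0},{"gripper":1,"x":0,"y":0,"z":0,"wx":0,"wy":0,"wz":0},{"gripper":1,"x":0,"y":0,"z":0,"wx":0,"wy":0,"wz":0},{"gripper":1,"x":0,"y":0,"z":0,"wx":0,"wy":0,"wz":0}]'
python3 - <<'E'
from h import *
print(robot.state()['force'])
im=robot.camera('wrist'); cv2.imwrite('pics/w26.png',im[...,::-1])
im=robot.camera('top'); cv2.imwrite('pics/t26.png',cv2.resize(im[120:270,240:420,::-1],None,fx=4,fy=4,interpolation=cv2.INTER_CUBIC))
E
```

```text
time_s: 44.5
eef_pos: [0.5281, -0.0288, 0.0494]
orientation: [[0.086, -0.702, 0.707], [-0.996, -0.064, 0.057], [0.005, -0.71, -0.705]]
force: [0.3, 0.0, 0.8]
width: 0.004
[0.2729168  0.01588    0.79094181]
```

View pics/w26.png

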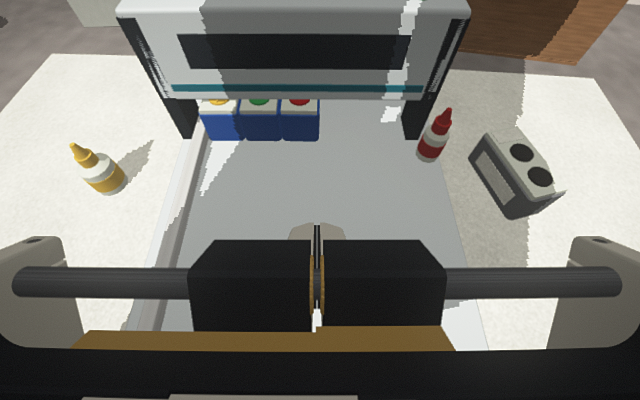

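View pics/t26.png

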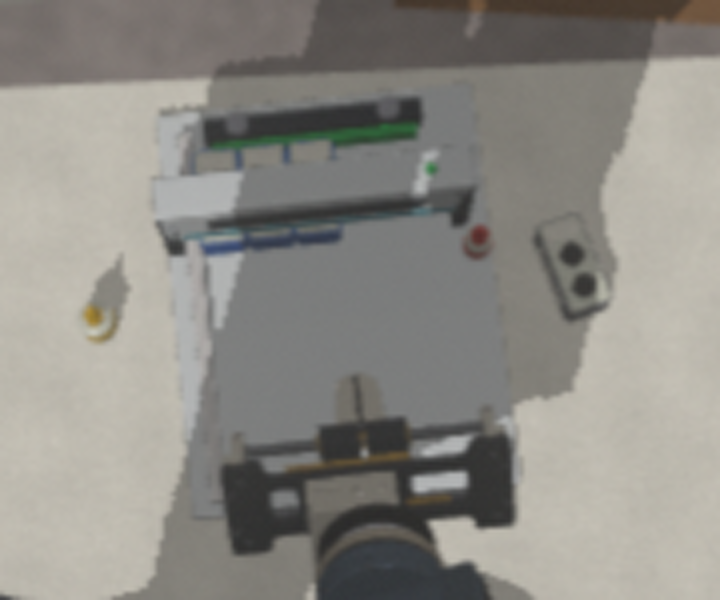

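The last pictures show the three carts closed up and level under the bridge at (200-320,120) in the wrist view. The bar is back against its housing, and the bottles and spare sit at their original pixels.

```bash
python3 -c "
from plant import robot
print(robot.close_job(), robot.state()['time_s'])"
```

```text
the job is handed in; nothing more can be done
the job is handed in; nothing more can be done
```

The three blue cartridges are in one closed row against the left fence (yellow, green, red from the fence). They are pushed in under the bridge with the bar home, and the job is handed in at about 44.6 s. No verdict was reported.

- **How it was done:** I pushed the row shut against the fence with the closed fingers until I felt about 7 N. Then I leaned the tool 45 degrees and slid each cartridge in until it met a firm stop. A last sideways press of about 5 N closed a gap of roughly 1 mm that had opened beside the red one.
- **Bar and level:** All three stopped with the tool within 0.6 mm of the same depth along the deck, with 6 to 10 N at the end. The camera shows their rear ends level within about 0.3 mm and parallel.
- **Gaps:** I could see none between the cartridges. I did not measure the yellow one's gap to the fence directly; that rests on the sideways press and the pictures.
- **Bystanders:** The red and yellow bottles and the grey cartridge sit where they started in the top view. I did not check the beaker and wash bottle at the end, but the arm never went near them.
- **Open points:** The camera put the row about 0.65 degrees off my estimate of the deck's angle, the same for all three, so I took it as an error in that estimate. The highest force I read was about 10 N along the push and 9 N vertically, on the yellow one. Forces are only read once a second, so brief peaks could have been higher.

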